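Stack the honing station and hold the angle gauge on its mark

ROBOT

A 6-joint arm with a two-finger parallel gripper is mounted at the origin on a cart in front of the work surface, level with it; the furniture and walls round the work are solid. World frame = base frame: x ahead of the robot, y to its left, z up, the work surface at z = 0. Lengths are in m, angles in rad, forces in N, time in s.
With the tool pointing down it reaches from about 0.35 to 0.85 m from the base axis. Payload 8.1 kg.
Tool frame: the origin (TCP) lies at the centre of the arm's flange, where the gripper is bolted on; the fingertips stand 186 mm ahead of it and the grasp point (between the pads) lies 167 mm ahead of it; z points along the fingers, y is the direction in which the jaws open and shut (so a half turn about z gives the same grasp; the last joint's range is limited). The gripper opens to 93 mm and grips with 3 to 60 N. Pads are 15 mm wide; open, the fingers measure 128 mm over their backs; the gripper's body (75 mm by 188 mm) begins 65 mm behind the grasp point.
Start: joints at [1.087, 0.13, 1.488, -0, 1.523, -0.085], TCP at [0.233, 0.553, 0.405] pointing down, gripper open.
Joint ranges: [-2.96, 2.96], [-0.89, 2.26], [0.02, 2.5], [-1.34, 4.48], [0, 2.73], [-2.66, 2.66]. Speed limits (rad/s): [2.39, 2.39, 2.79, 3.14, 3.14, 3.14].

INTERFACE

Orientations are given as a 3x3 rotation matrix whose columns are the frame's x, y, z axes.
In Python, from cell import monitor, imaging, manip gives the robot as it stands.
- The arm moves only by the tool step_arm, never from a script. Its argument "moves" is text: rows parted by semicolons, each of 5 numbers parted by spaces: the closure, from -1 (fully open) to 1 (shut), then the shift along the tool's x, y, z scaled (see below), then the turn about the tool's z scaled (see below). In form: fingers dx dy dz turn; .... A call has 1 to 20 rows; each row is the pose to reach, as a shift and turn from the pose commanded when the call began, along the tool's axes at that moment; what a row does not reach only later rows make up. The controller multiplies each number of a shift by 50 cm and each number of a turn by pi/2 rad. A row lasts 1/10 s, in which the tool goes at most 50 mm and 8.59 degrees, less where a joint would pass 70% of its speed; a pose out of reach is approached as far as the arm can. A call with a number of a shift or a turn outside -1 to 1 is refused whole. A call with a gripper value outside its range is refused whole. The fingers move at their own pace and stop on an object; "force" is the grip in N (left out, the last holds). Time passes only in rows, so rows that repeat a pose let the fingers close. It gives the time, the measured TCP pose, the force and the opening at its end, in the units of the state.
- monitor.sense(): the state, without advancing time (a new reading comes with each control period).
- imaging.get_image(name): name is "scene" or "top" or "wrist"; returns a dict with "pixels" (420x560x3 uint8, red, green, blue), "depth" (420x560 float32, m along the optical axis (not along the pixel's ray), 0 where there is no reading), "fx", "fy", "cx", "cy" (pixels), "pose" (4x4, takes a point from camera to world coordinates). Camera axes: x right, y down, z forward; pixel columns grow to the right and rows downward; lengths in m; the calibration is good to about 2 mm. A picture is of the moment at which its call begins.
- manip.finish_job(): hands the job in, once; it reports no verdict.
The state is a dict: "time_s": time; "joint_positions": joint angles; "qd": joint speeds; "joint_torque": joint torques, N m; "ee_pos": TCP position; "tcp_rot": TCP orientation; "wrist_force": force on the tool from outside, world axes, zero at the start; "ft_torque": the same for the moment, N m; "gripper_width": finger opening in m.
Only numpy, scipy, OpenCV 4.12 (cv2) and the standard library are available. Lean on these libraries where they do the work, as an engineer would, in place of code of your own. Each camera call takes 0.05 s, during which the arm holds its last target.

TASK

Set up the honing station: lay the cork sheet on the wooden base and let go, then lay the whetstone on the cork sheet and let go, each flat, centred and square along the base. Then pick up the pendulum angle gauge by its handle, rest its curved sole lightly on the middle of the whetstone with the dial standing upright, and rock it sideways in the plane of its dial until the hanging pointer comes to rest on the set mark. Finish while still holding the gauge there, its sole on the stone and the pointer still on the mark; leave the other things on the cabinet alone.

Things in the scene. Friction and masses are not known exactly. Their poses are not given: they have to be found in the camera images.
- base: fixed dark wooden honing base on a rubber foot, 90 x 166 x 24 mm (x, y, z), bare flat top at 24 mm; origin at the centre of its underside, long side along its y axis
- sheet: loose cork sheet, 60 x 154 x 8 mm, 60 g, lying flat on the cabinet top; origin at the centre of its underside, long side along its y axis; can be gripped across its 60 mm width with the fingertips close to the surface
- stone: loose grey two-tone whetstone, 55 x 150 x 23 mm, about 0.4 kg, lying flat on the cabinet top; origin at the centre of its underside, long side along its y axis; grip it across its 55 mm width
- gauge: loose angle gauge, 0.25 kg, standing on its sole: plate 76 mm wide with a white dial on its -x side; above it a black block handle, 24 mm thick (x), 44 mm wide (y), 93 to 135 mm above the origin, gripped across the 24 mm. Sole: 30 mm thick (x), rocker arc to 33 degrees either side, 20 mm flat in the middle. Origin: centre of the sole's underside; z up, y to the left of one facing the dial
- rock_centre (a point): point in the gauge's handle, 100 mm above the gauge's origin: centre of the sole's rocker arc of 100 mm radius. Turning the gauge about this point keeps the sole's lowest point 100 mm below it (within 0.6 mm); it stands 100 mm above the stone's top when the sole rests there
- pointer (a joint): swing of the hanging pointer on its pivot 80 mm above the gauge's origin, rad about gauge x; 0 = along gauge -z, positive = end towards gauge +y (left, facing the dial). It hangs plumb, swings when disturbed and settles within about 2 s
- mark (a joint): set mark, a small dark steel wedge just below the tick scale (ticks every 5 degrees): its angle about the same pivot, counted as the pointer's; 0.16 to 0.42 rad, held stiffly, different each time. For the pointer to hang on a mark at m, the gauge is turned by -m about its own x axis: its top leans by m towards its +y, the mark's side
- pointer_tip (a point): lower end of the pointer, 55 mm from its pivot
- mark_tip (a point): upper point of the set mark, 55 mm from the pivot; the pointer is on the mark when pointer_tip is at this point
- spare_grinder: fixed machine under a white cloth, up to 205 mm high, 290 mm deep and 400 mm wide; origin under its centre. Its heap begins about 0.47 m ahead of the robot, between y = 0 and y = -0.42, with low folds (under 30 mm) in front of it and out to y = 0.2: carry things in front of it or over it
- jigger: bystander: steel double-cone measure, 44 x 44 x 74 mm, origin under its centre; leave alone
- tea_glass: bystander: small straight glass, 62 x 62 x 63 mm, origin under its centre; leave alone
- brush: bystander: black-handled cleaning brush lying flat, 21 x 134 x 17 mm, origin under its centre; leave alone

How it is judged:
On the way, in this order (a step that is already met when the one before it is completed fails the run):
1. the cork sheet lies flat and centred along the base, released (horizontal distance between sheet and base below 0.015 m and angle between the y axis of sheet and the y axis of base, either way round below 0.15 rad and z of sheet in the frame of base between 0.02 and 0.028 m and angle between sheet's own z axis and vertical below 0.06 rad and contact force between the fingers and sheet below 0.1 N and contact force between sheet and base above 0.1 N), for 0.2 s.
2. the whetstone lies on the sheet, flat and centred along the base, released (horizontal distance between each of stone, sheet and base below 0.015 m and angle between the y axis of each of stone, sheet and the y axis of base, either way round below 0.15 rad and z of stone in the frame of base between 0.028 and 0.036 m and angle between stone's own z axis and vertical below 0.06 rad and contact force between the fingers and stone below 0.1 N and contact force between stone and sheet above 1 N and z of sheet in the frame of base between 0.02 and 0.028 m), for 0.2 s.
3. the gauge is held clear of the cabinet top (contact force between the fingers and gauge above 2 N and height (world z) of gauge above 0.02 m and contact force between gauge and stone below 0.1 N), for 0.1 s.
4. the held gauge rests with its sole on the middle of the whetstone (contact force between the fingers and gauge above 2 N and x of rock_centre in the frame of stone between -0.02 and 0.02 m and y of rock_centre in the frame of stone between -0.035 and 0.035 m and contact force between gauge and stone above 0.5 N and contact force between gauge and sheet below 0.1 N and contact force between gauge and base below 0.1 N and angle between gauge's own x axis and vertical between 1.43 and 1.71 rad), for 0.2 s.
At the end, for the whole second after the job is handed in: Gauge gripped, sole on the stone only (over 0.5 N), within 20 mm across and 35 mm along of its middle, dial upright within 8 degrees, pointer at rest within 3.8 mm of the mark; sheet on base and stone on sheet, released, flat, within 15 mm of the base centre, square within 8 degrees (all of step 2 and all of step 4 and angle between sheet's own z axis and vertical below 0.06 rad and contact force between the fingers and sheet below 0.1 N and contact force between sheet and base above 0.1 N and distance between pointer_tip and mark_tip below 0.0038 m and velocity of joint pointer between -0.25 and 0.25 rad/s); the arm keeps its last pose, push and grip.
It fails at once if the gauge is pressed on the stone with more than 60 N (contact force between gauge and stone above 60 N).
It fails at once if the jigger is moved by more than 30 mm (distance of jigger from where it was at the start of the episode above 0.03 m).
It fails at once if the tea glass is moved by more than 30 mm (distance of tea_glass from where it was at the start of the episode above 0.03 m).
It fails at once if the brush is moved by more than 30 mm (distance of brush from where it was at the start of the episode above 0.03 m).
It also fails if it takes over 72 s, if anything falls off the work surface, if the arm or the gripper's body presses on something with over 40 N, if the wrist force passes 120 N, or if a joint passes its speed limit or range.

## Working session

There is one attempt and no reset: what is moved stays moved. The work goes in short steps, Python scripts to look and compute and a tool call to move; the robot and the scene stay as the last step left them, time stands still between calls to the robot, and variables do not carry over. Pictures are saved under pics/ and viewed, and the job is handed in when it is done.

Besides the shell and the picture viewer there is one more tool, called after "Call:" in YAML: its name, and indented under it one key for each argument. step_arm: Moves the arm, as the interface text tells. Its arguments: {"type":"object","properties":{"moves":{"type":"string"},"force":{"type":"number"}},"required":["moves"]}

```bash
ls; mkdir -p pics; python3 - <<'E'
from cell import monitor, imaging, manip
import cv2,numpy as np
s=monitor.sense()
print({k:np.round(v,3).tolist() for k,v in s.items()})
for n in ["scene","top","wrist"]:
    d=imaging.get_image(n)
    cv2.imwrite(f"pics/{n}0.png",d["pixels"][:,:,::-1])
    np.savez(f"{n}0.npz",**d)
    print(n,d["fx"],d["cx"],d["cy"],np.round(d["pose"],3).tolist())
E
```

```text
pics
{'time_s': 0.0, 'joint_positions': [1.087, 0.131, 1.489, 0.0, 1.523, -0.085], 'qd': [0.001, 0.0, -0.003, 0.0, -0.0, -0.0], 'joint_torque': [0.0, -55.985, -49.175, 0.077, 0.036, -0.0], 'ee_pos': [0.233, 0.553, 0.404], 'tcp_rot': [[-0.922, 0.388, -0.001], [0.388, 0.922, -0.002], [0.0, -0.002, -1.0]], 'wrist_force': [-0.34, -0.41, -0.235], 'ft_torque': [-0.033, 0.007, 0.006], 'gripper_width': 0.093}
scene 475.18408041379917 282.3619277532043 201.394762947745 [[0.527, -0.627, 0.574, -0.252], [-0.85, -0.394, 0.35, -0.561], [0.007, -0.672, -0.74, 1.143], [0.0, 0.0, 0.0, 1.0]]
top 507.9052650670097 276.72755843133393 203.31610933241976 [[0.028, -0.991, 0.133, 0.361], [-1.0, -0.029, -0.005, -0.044], [0.008, -0.133, -0.991, 1.461], [0.0, 0.0, 0.0, 1.0]]
wrist 289.80515586003276 276.6921247621013 211.25261583500912 [[0.39, 0.89, 0.239, 0.167], [0.921, -0.376, -0.102, 0.581], [-0.001, 0.26, -0.966, 0.385], [0.0, 0.0, 0.0, 1.0]]
```

View pics/scene0.png

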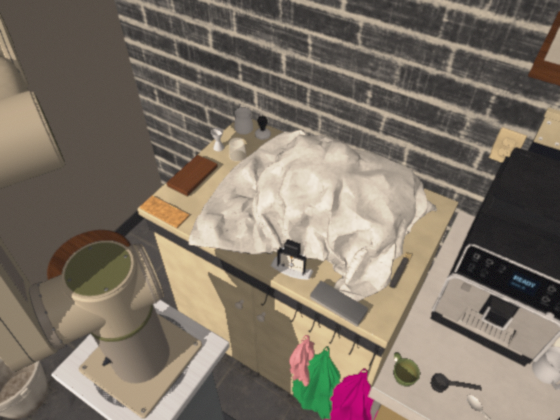

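View pics/top0.png

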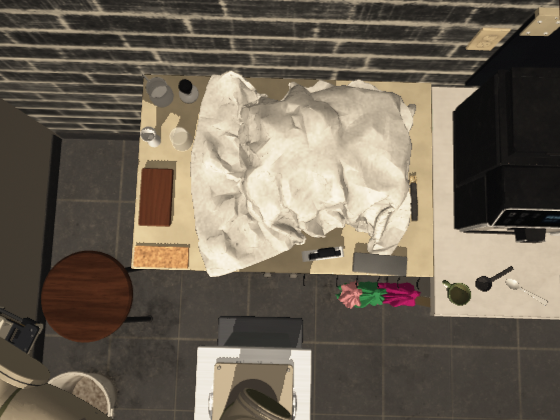

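View pics/wrist0.png

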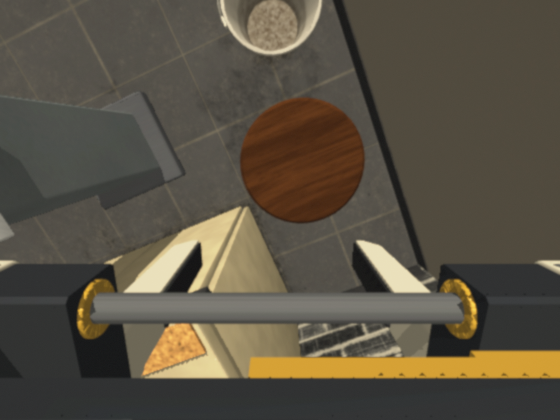

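Top view: base (brown) at px (156,196), cork at (160,257), stone at (380,259), gauge at (324,254), dial facing the robot (about -x); brush at (414,195), and the jigger and glass at (150,134) and (180,137). Next I'll measure these.

```bash
cat > h.py <<'E'
import numpy as np,cv2
def ray(d,uv,z):
    P=np.array(d["pose"]);uv=np.atleast_2d(uv).astype(float)
    r=np.stack([(uv[:,0]-d["cx"])/d["fx"],(uv[:,1]-d["cy"])/d["fy"],np.ones(len(uv))],1)@P[:3,:3].T
    o=P[:3,3]; t=(z-o[2])/r[:,2]
    return o+r*t[:,None]
def cloud(d):
    P=np.array(d["pose"]);h,w=d["depth"].shape
    u,v=np.meshgrid(np.arange(w),np.arange(h));D=d["depth"]
    c=np.stack([(u-d["cx"])/d["fx"]*D,(v-d["cy"])/d["fy"]*D,D],-1)
    return c@P[:3,:3].T+P[:3,3]
def proj(d,p):
    P=np.linalg.inv(np.array(d["pose"]));c=P[:3,:3]@np.array(p)+P[:3,3]
    return d["fx"]*c[0]/c[2]+d["cx"],d["fy"]*c[1]/c[2]+d["cy"]
def rect(d,mask,z):
    mask=mask.astype(np.uint8)
    cs,_=cv2.findContours(mask,cv2.RETR_EXTERNAL,cv2.CHAIN_APPROX_NONE)
    c=max(cs,key=cv2.contourArea)[:,0,:]
    w=ray(d,c,z)[:,:2]
    (cx,cy),(a,b),ang=cv2.minAreaRect((w*1000).astype(np.float32))
    if a<b: a,b=b,a; ang-=90
    return np.round([cx,cy,a,b,ang],1)  # a = long side at angle ang (deg from x)
E
python3 - <<'E'
from h import *
for n in ["top","scene"]:
    d=dict(np.load(n+"0.npz")); C=cloud(d)
    hsv=cv2.cvtColor(d["pixels"],cv2.COLOR_RGB2HSV).astype(int)
    seeds={"top":dict(base=(156,196),cork=(160,257),stone=(380,262)),"scene":dict(base=(193,175),cork=(165,211),stone=(338,302))}[n]
    for k,(u,v) in seeds.items():
        print(n,k,hsv[v,u],np.round(C[v,u],3))
    win=lambda a,b,c,e:(np.indices(hsv.shape[:2])[1]>a)&(np.indices(hsv.shape[:2])[1]<b)&(np.indices(hsv.shape[:2])[0]>c)&(np.indices(hsv.shape[:2])[0]<e)
    for k,(z,) in dict(base=(.024,),cork=(.008,),stone=(.023,)).items():
        u,v=seeds[k]
        w=win(u-42,u+42,v-42,v+42)
        if k=="base": m=(hsv[...,1]>130)&(hsv[...,2]<150)&(hsv[...,2]>50)
        if k=="cork": m=(hsv[...,1]>110)&(hsv[...,2]>150)
        if k=="stone": m=(hsv[...,1]<50)&(hsv[...,2]<180)&(hsv[...,2]>70)
        m&=w
        zz=C[m][:,2]
        print(k,m.sum(),rect(d,m,z),np.round(np.percentile(zz,[10,50,90]),3))
    o=cv2.resize(d["pixels"][:,:,::-1][ (170 if n=="top" else 150):330, 120:460],None,fx=2.3,fy=2.3,interpolation=cv2.INTER_CUBIC)
    cv2.imwrite(f"pics/{n}0z.png",o)
E
```

```text
top base [  9 167 104] [0.565 0.294 0.026]
top cork [ 16 132 236] [0.393 0.276 0.008]
top stone [ 19  41 105] [ 0.396 -0.346  0.028]
base 1753 [5.636e+02 2.946e+02 1.644e+02 8.910e+01 3.000e-01] [0.021 0.025 0.029]
cork 1143 [394.4 273.9 154.8  60.6  90. ] [0.005 0.009 0.013]
stone 1131 [ 390.8 -345.6  148.5   52.8   85.9] [-0.832  0.023  0.028]
scene base [ 11 164 106] [0.558 0.283 0.025]
scene cork [ 15 150 207] [0.394 0.265 0.012]
scene stone [ 15  24 108] [-0.252 -0.561  1.143]
base 954 [561.4 291.  168.5  91.3   0. ] [0.02  0.024 0.028]
cork 756 [395.8 272.7 157.9  65.   89.9] [0.004 0.008 0.012]
stone 1480 [ 393.  -349.7  150.4   75.7   85.7] [0.009 0.022 0.026]
```

View pics/top0z.png

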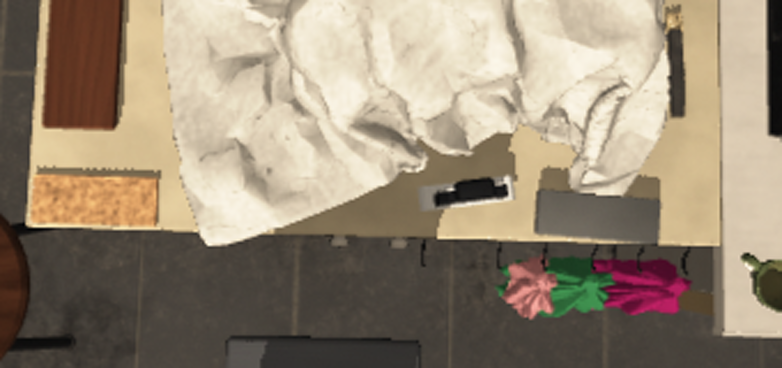

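View pics/scene0z.png

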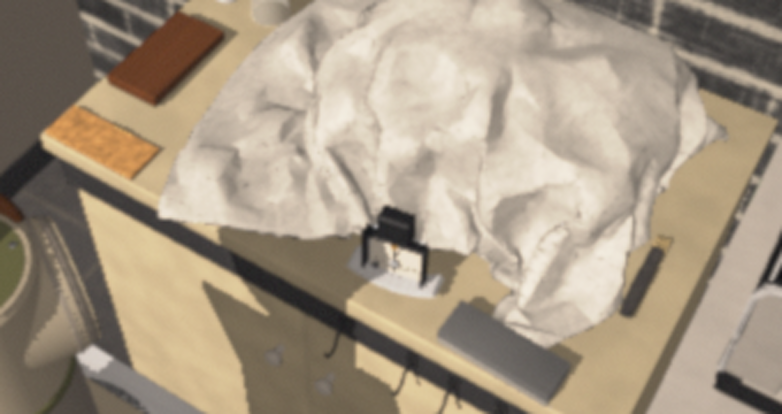

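```bash
cat > go.py <<'E'
import sys,numpy as np
from cell import monitor
# usage: go.py x y z yaw_deg(of tool y)
def go(x,y,z,yaw=None):
    s=monitor.sense();R=np.array(s["tcp_rot"]);p=np.array(s["ee_pos"])
    d=R.T@(np.array([x,y,z])-p)
    cy=np.degrees(np.arctan2(R[1,1],R[0,1]))
    t=0 if yaw is None else (-(yaw-cy)+180)%360-180
    print("t",s["time_s"],"p",np.round(p,4),"yaw",round(cy,2),"j",np.round(s["joint_positions"],2),"w",round(float(s["gripper_width"]),4),"F",np.round(s["wrist_force"],2))
    print("shift",np.round(d/0.5,4),"turn",round(t/90,4),"rows",round(max(np.linalg.norm(d)/.05,abs(t)/8.59),1))
if __name__=="__main__": go(*map(float,sys.argv[1:]))
E
python3 go.py 0.3945 0.274 0.25 0
python3 - <<'E'
from h import *
d=dict(np.load("scene0.npz"))
o=cv2.resize(d["pixels"][:,:,::-1][230:290, 260:330],None,fx=10,fy=10,interpolation=cv2.INTER_CUBIC)
cv2.imwrite("pics/g0.png",o)
E
```

```text
t 0.15 p [0.2329 0.5528 0.4039] yaw 67.15 j [ 1.09  0.13  1.49 -0.    1.52 -0.09] w 0.0931 F [-0.31 -0.42  0.21]
shift [-0.5144 -0.3879  0.3084] turn 0.7461 rows 7.8
```

View pics/g0.png

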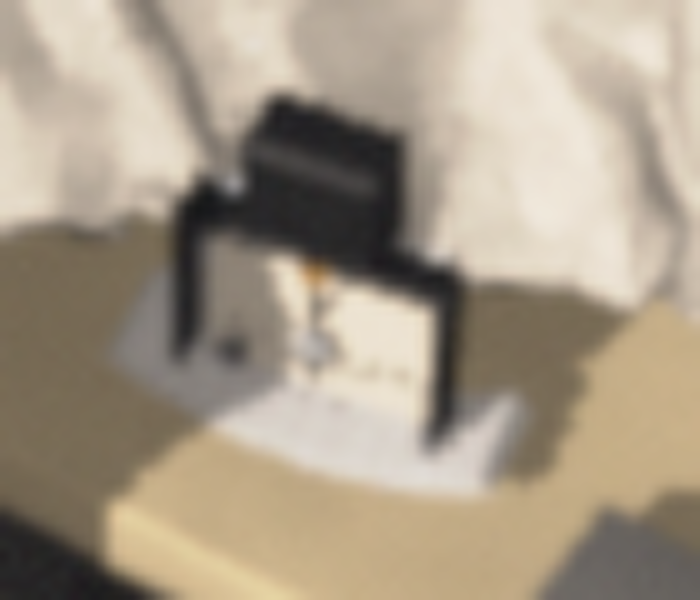

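The gauge crop shows the pivot near px (291.5,257) and the mark blob near (283,265), on the +y side. First, the cork.

Call:
step_arm:
  moves: "-1 -0.514 -0.388 0.308 0.746;-1 -0.514 -0.388 0.308 0.746;-1 -0.514 -0.388 0.308 0.746;-1 -0.514 -0.388 0.308 0.746;-1 -0.514 -0.388 0.308 0.746;-1 -0.514 -0.388 0.308 0.746;-1 -0.514 -0.388 0.308 0.746;-1 -0.514 -0.388 0.308 0.746;-1 -0.514 -0.388 0.308 0.746;-1 -0.514 -0.388 0.308 0.746;-1 -0.514 -0.388 0.308 0.746"

```text
time_s: 1.25
ee_pos: [0.3943, 0.2753, 0.2515]
tcp_rot: [[-0.004, 1.0, 0.001], [1.0, 0.004, 0.001], [0.001, 0.001, -1.0]]
wrist_force: [0.4, -0.5, -0.3]
gripper_width: 0.093
```

```bash
python3 go.py 0.3945 0.274 0.189 0
python3 - <<'E'
from cell import imaging
import cv2
d=imaging.get_image("wrist"); cv2.imwrite("pics/w1.png",d["pixels"][:,:,::-1])
E
```

```text
t 1.25 p [0.3943 0.2753 0.2515] yaw 0.25 j [ 0.5  -0.06  1.97  0.    1.23  0.5 ] w 0.093 F [ 0.35 -0.5  -0.26]
shift [-0.0027  0.0002  0.1249] turn 0.0027 rows 1.2
```

View pics/w1.png

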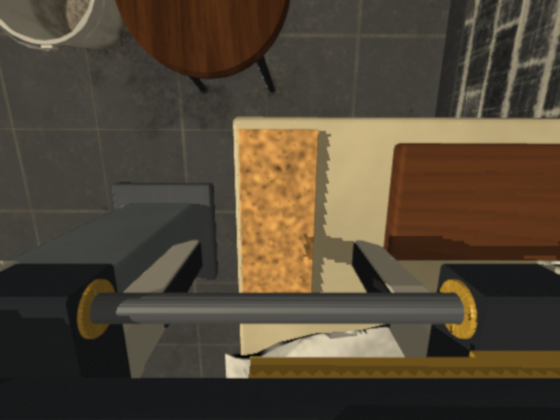

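Call:
step_arm:
  moves: "-1 -0.003 0 0.06 0;-1 -0.003 0 0.1 0;-1 -0.003 0 0.125 0;-1 -0.003 0 0.125 0;1 -0.003 0 0.125 0;1 -0.003 0 0.125 0;1 -0.003 0 0.125 0;1 -0.003 0 0.125 0;1 -0.003 0 0.125 0;1 -0.003 0 0.125 0;1 -0.003 0 0.125 0;1 -0.003 0 0.125 0"
  force: 15

```text
time_s: 2.5
ee_pos: [0.3946, 0.2729, 0.1885]
tcp_rot: [[-0.0, 1.0, 0.0], [1.0, 0.0, 0.0], [0.0, 0.0, -1.0]]
wrist_force: [-2.0, -0.7, 3.6]
gripper_width: 0.0599
```

```bash
python3 go.py 0.3945 0.274 0.3 0; python3 go.py 0.5635 0.2946 0.3 90
```

```text
t 2.5 p [0.3946 0.2729 0.1885] yaw 0.01 j [ 0.5   0.03  2.01 -0.    1.1   0.5 ] w 0.0599 F [-2.05 -0.69  3.6 ]
shift [ 2.20e-03 -1.00e-04 -2.23e-01] turn 0.0001 rows 2.2
t 2.5 p [0.3946 0.2729 0.1885] yaw 0.01 j [ 0.5   0.03  2.01 -0.    1.1   0.5 ] w 0.0599 F [-2.05 -0.69  3.6 ]
shift [ 0.0434  0.3379 -0.2229] turn -0.9999 rows 10.5
```

Call:
step_arm:
  moves: "1 0 0 -0.06 0;1 0 0 -0.15 0;1 0 0 -0.2 0;1 0.042 0.337 -0.2 -1;1 0.042 0.337 -0.2 -1;1 0.042 0.337 -0.2 -1;1 0.042 0.337 -0.2 -1;1 0.042 0.337 -0.2 -1;1 0.042 0.337 -0.2 -1;1 0.042 0.337 -0.2 -1;1 0.042 0.337 -0.2 -1;1 0.042 0.337 -0.2 -1;1 0.042 0.337 -0.2 -1;1 0.042 0.337 -0.2 -1;1 0.042 0.337 -0.2 -1;1 0.042 0.337 -0.2 -1;1 0.042 0.337 -0.2 -1"

```text
time_s: 4.2
ee_pos: [0.5629, 0.2939, 0.288]
tcp_rot: [[-1.0, 0.002, -0.0], [0.002, 1.0, -0.0], [0.0, -0.0, -1.0]]
wrist_force: [1.0, 0.2, -1.1]
gripper_width: 0.06
```

```bash
python3 go.py 0.5635 0.2946 0.3 90
python3 - <<'E'
from cell import imaging
import cv2,numpy as np
for n in ["wrist","top","scene"]:
    d=imaging.get_image(n); cv2.imwrite(f"pics/{n}2.png",d["pixels"][:,:,::-1]); np.savez(n+"2.npz",**d)
a=cv2.imread("pics/top2.png")[120:300,100:300]; cv2.imwrite("pics/top2z.png",cv2.resize(a,None,fx=3,fy=3))
E
```

```text
t 4.2 p [0.5629 0.2939 0.288 ] yaw 89.91 j [ 0.4   0.3   1.51 -0.    1.33 -1.17] w 0.06 F [ 0.97  0.22 -1.06]
shift [-0.0012  0.0014 -0.024 ] turn -0.001 rows 0.2
```

View pics/wrist2.png

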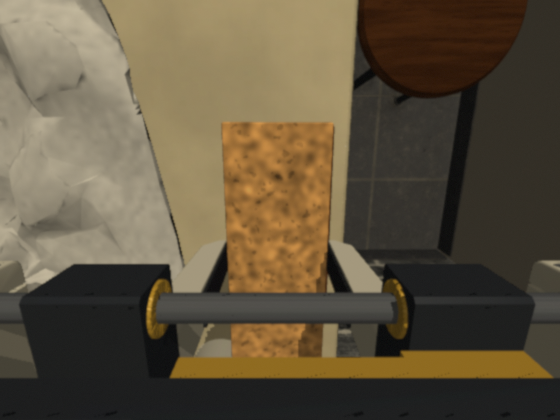

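View pics/top2z.png

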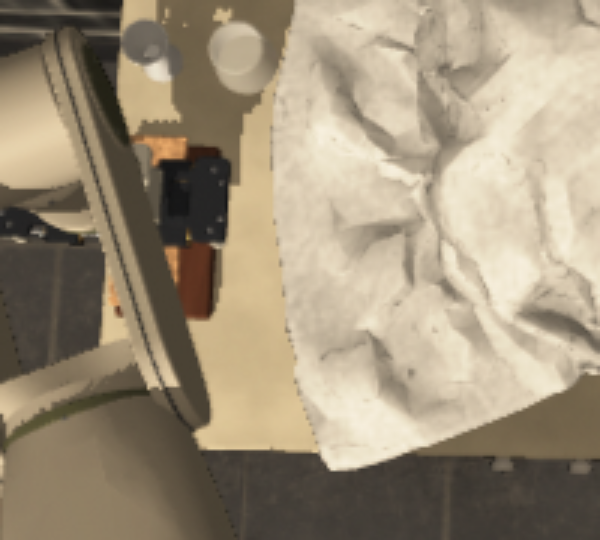

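Call:
step_arm:
  moves: "1 0 0 0.06 0;1 0 0 0.11 0;1 0 0 0.135 0;1 0 0 0.145 0;1 0 0 0.149 0;1 0 0 0.149 0;1 0 0 0.149 0;0.2 0 0 0.149 0;-0.2 0 0 0.149 0;-1 0 0 0.149 0;-1 0 0 0.149 0;-1 0 0 0.149 0"

```text
time_s: 5.55
ee_pos: [0.563, 0.2939, 0.2138]
tcp_rot: [[-1.0, -0.0, 0.0], [-0.0, 1.0, 0.0], [-0.0, 0.0, -1.0]]
wrist_force: [-0.0, -0.4, -0.1]
gripper_width: 0.0796
```

```bash
python3 go.py 0.5635 0.2946 0.3 90
```

```text
t 5.55 p [0.563  0.2939 0.2138] yaw 90.01 j [ 0.4   0.38  1.55  0.    1.21 -1.17] w 0.0796 F [-0.03 -0.41 -0.13]
shift [-0.001   0.0014 -0.1723] turn 0.0001 rows 1.7
```

```bash
python3 go.py 0.5635 0.2946 0.45 90;python3 go.py 0.40 -0.22 0.45 -3; python3 go.py 0.392 -0.345 0.33 -3
```

```text
t 5.55 p [0.563  0.2939 0.2138] yaw 90.01 j [ 0.4   0.38  1.55  0.    1.21 -1.17] w 0.0796 F [-0.03 -0.41 -0.13]
shift [-0.0011  0.0015 -0.4723] turn 0.0001 rows 4.7
t 5.55 p [0.563  0.2939 0.2138] yaw 90.01 j [ 0.4   0.38  1.55  0.    1.21 -1.17] w 0.0796 F [-0.03 -0.41 -0.13]
shift [ 0.3261 -1.0277 -0.4725] turn 1.0334 rows 11.8
t 5.55 p [0.563  0.2939 0.2138] yaw 90.01 j [ 0.4   0.38  1.55  0.    1.21 -1.17] w 0.0796 F [-0.03 -0.41 -0.13]
shift [ 0.3422 -1.2777 -0.2325] turn 1.0334 rows 13.4
```

Call:
step_arm:
  moves: "-1 0 0 -0.1 0;-1 0 0 -0.2 0;-1 0 0 -0.3 0;-1 0 0 -0.4 0;-1 0 0 -0.47 0"

```text
time_s: 6.05
ee_pos: [0.563, 0.2939, 0.4535]
tcp_rot: [[-1.0, -0.0, 0.004], [-0.0, 1.0, 0.002], [-0.004, 0.002, -1.0]]
wrist_force: [0.7, 0.5, -0.6]
gripper_width: 0.0931
```

```bash
python3 go.py 0.40 -0.22 0.45 -3; python3 go.py 0.392 -0.345 0.33 -3
python3 - <<'E'
from cell import imaging
from h import *
d=imaging.get_image("wrist"); cv2.imwrite("pics/w3.png",d["pixels"][:,:,::-1]); np.savez("wrist3.npz",**d)
E
```

```text
t 6.05 p [0.563  0.2939 0.4535] yaw 90.01 j [ 0.4   0.21  1.31  0.    1.62 -1.17] w 0.0931 F [ 0.73  0.5  -0.57]
shift [ 0.3262 -1.0278  0.0037] turn 1.0335 rows 10.8
t 6.05 p [0.563  0.2939 0.4535] yaw 90.01 j [ 0.4   0.21  1.31  0.    1.62 -1.17] w 0.0931 F [ 0.73  0.5  -0.57]
shift [ 0.3432 -1.2782  0.2432] turn 1.0335 rows 13.5
```

View pics/w3.png

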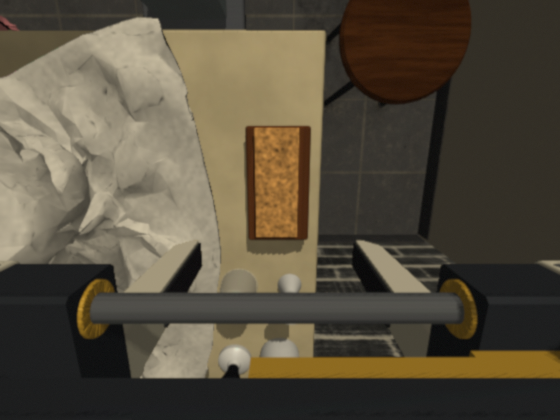

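The cork lies on the base, at px (247–310, 126–240). I'll check the numbers.

```bash
python3 - <<'E'
from h import *
d=dict(np.load("wrist3.npz"))
hsv=cv2.cvtColor(d["pixels"],cv2.COLOR_RGB2HSV).astype(int)
U=np.indices(hsv.shape[:2]);w=(U[1]>235)&(U[1]<320)&(U[0]>110)&(U[0]<250)
ck=(hsv[...,1]>110)&(hsv[...,2]>130)&(hsv[...,0]<25)&w
bs=(((hsv[...,1]>140)&(hsv[...,2]<130))|ck)&w
print(rect(d,ck,.032),rect(d,bs,.024))
E
```

```text
[ 5.619e+02  2.944e+02  1.541e+02  5.940e+01 -1.000e-01] [565.1 296.3 163.3  87.4  -0. ]
```

Call:
step_arm:
  moves: "-1 0.326 -1 0 0.95;-1 0.326 -1 0 0.95;-1 0.326 -1 0 0.95;-1 0.326 -1 0 0.95;-1 0.326 -1 0 0.95;-1 0.326 -1 0 0.95;-1 0.326 -1 0 0.95;-1 0.326 -1 0 0.95;-1 0.326 -1 0 0.95;-1 0.326 -1 0 0.95;-1 0.326 -1 0 0.95;-1 0.326 -1 0 0.95;-1 0.326 -1 0 0.95"

```text
time_s: 7.4
ee_pos: [0.3999, -0.2063, 0.4485]
tcp_rot: [[-0.077, 0.997, -0.0], [0.997, 0.077, 0.001], [0.001, -0.0, -1.0]]
wrist_force: [-0.1, 0.2, -0.2]
gripper_width: 0.093
```

```bash
python3 go.py 0.392 -0.345 0.33 -3
```

```text
t 7.4 p [ 0.3999 -0.2063  0.4485] yaw 4.43 j [-0.59 -0.3   1.81  0.    1.63 -0.67] w 0.093 F [-0.08  0.2  -0.22]
shift [-0.2755 -0.0372  0.2369] turn 0.0825 rows 3.7
```

Call:
step_arm:
  moves: "-1 -0.275 -0.037 0.237 0.082;-1 -0.275 -0.037 0.237 0.082;-1 -0.275 -0.037 0.237 0.082;-1 -0.275 -0.037 0.237 0.082;-1 -0.275 -0.037 0.237 0.082;-1 -0.275 -0.037 0.237 0.082;-1 -0.275 -0.037 0.237 0.082"

```text
time_s: 8.1
ee_pos: [0.3934, -0.3436, 0.3314]
tcp_rot: [[0.048, 0.999, 0.001], [0.999, -0.048, -0.001], [-0.001, 0.001, -1.0]]
wrist_force: [0.3, 0.0, 1.0]
gripper_width: 0.0927
```

```bash
python3 go.py 0.392 -0.345 0.20 -3
python3 - <<'E'
from cell import imaging
from h import *
d=imaging.get_image("wrist"); cv2.imwrite("pics/w4.png",d["pixels"][:,:,::-1]); np.savez("wrist4.npz",**d)
E
```

```text
t 8.1 p [ 0.3934 -0.3436  0.3314] yaw -2.76 j [-0.82 -0.03  1.79  0.    1.38 -0.77] w 0.0927 F [0.28 0.02 1.03]
shift [-0.0028 -0.003   0.2628] turn 0.0026 rows 2.6
```

View pics/w4.png

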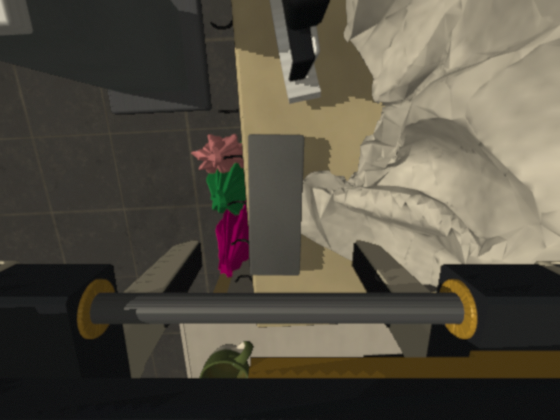

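```bash
python3 - <<'E'
from h import *
d=dict(np.load("wrist4.npz"))
hsv=cv2.cvtColor(d["pixels"],cv2.COLOR_RGB2HSV).astype(int)
U=np.indices(hsv.shape[:2]);w=(U[1]>244)&(U[1]<310)&(U[0]>128)&(U[0]<280)
print(hsv[200,275],hsv[200,312],hsv[125,275],hsv[280,275])
m=(hsv[...,1]<60)&(hsv[...,2]<130)&(hsv[...,2]>60)&w
m=cv2.morphologyEx(m.astype(np.uint8),cv2.MORPH_OPEN,np.ones((5,5)))
print(m.sum(),rect(d,m,.023))
E
```

```text
[27 29 80] [ 22  46 105] [ 21  91 152] [ 21  91 154]
7435 [ 390.2 -346.4  148.5   58.9   85.8]
```

```bash
python3 - <<'E'
from h import *
d=dict(np.load("wrist4.npz"));C=cloud(d).reshape(-1,3)
c=np.array([.391,-.3465]);a=np.radians(-4.2);ax=np.array([np.cos(a),np.sin(a)]);ay=np.array([-ax[1],ax[0]])
q=np.stack([(C[:,:2]-c)@ax,(C[:,:2]-c)@ay,C[:,2]],1)
for y0 in range(-80,81,15):
    r=[]
    for x0 in range(-35,75,8):
        s=q[(abs(q[:,0]*1000-x0)<4)&(abs(q[:,1]*1000-y0)<7.5)&(q[:,2]<.12)&(q[:,2]>-.05)]
        r.append("%4d"%(np.median(s[:,2])*1000) if len(s)>3 else "   .")
    print("%4d"%y0," ".join(r))
E
```

```text
-80    .   23   23   23   23   23   23   23    1    0    0    0    0    0
 -65    .   23   23   23   23   23   23   23   23    0    0    0    0    0
 -50    .   23   23   23   23   23   23   23   23    0    0    0    1    6
 -35    .   23   23   23   23   23   23   23   23    5   10   12   11   10
 -20    .   23   23   23   23   23   23   23   22   18   18   15   14   13
  -5    .   23   23   23   23   23   23   23   20   20   17   16   13   11
  10    0   23   23   23   23   23   24   23   20   18   14   18   19   28
  25    0   23   24   23   23   23   23   23   18   13   11   10   12   18
  40    0   23   23   23   23   23   23   23    1    0    1    1    0    0
  55    0   23   24   23   23   24   23   23    2    0    0    0    0    0
  70    0   22   23   23   23   23   23   23    0    0    0    0    0    0
```

```bash
python3 go.py 0.3947 -0.2966 0.189 -4.2
```

```text
t 8.15 p [ 0.3934 -0.3436  0.3317] yaw -2.76 j [-0.82 -0.03  1.79  0.    1.38 -0.77] w 0.0931 F [-0.28 -0.01  0.78]
shift [ 0.0945 -0.0025  0.2854] turn 0.016 rows 3.0
```

Call:
step_arm:
  moves: "-1 0.096 0 0 0.016;-1 0.096 0 0.08 0.016;-1 0.096 0 0.16 0.016;-1 0.096 0 0.24 0.016;-1 0.096 0 0.27 0.016;-1 0.096 0 0.283 0.016;-1 0.096 0 0.283 0.016;1 0.096 0 0.283 0.016;1 0.096 0 0.283 0.016;1 0.096 0 0.283 0.016;1 0.096 0 0.283 0.016;1 0.096 0 0.283 0.016;1 0.096 0 0.283 0.016;1 0.096 0 0.283 0.016;1 0.096 0 0.283 0.016"
  force: 50

```text
time_s: 9.65
ee_pos: [0.3949, -0.2969, 0.189]
tcp_rot: [[0.075, 0.997, 0.0], [0.997, -0.075, -0.0], [-0.0, 0.0, -1.0]]
wrist_force: [-1.4, 1.2, 4.3]
gripper_width: 0.0544
```

```bash
python3 go.py 0.3947 -0.2966 0.45 -4.2
```

```text
t 9.65 p [ 0.3949 -0.2969  0.189 ] yaw -4.31 j [-0.75  0.07  1.97 -0.    1.1  -0.67] w 0.0544 F [-1.43  1.15  4.27]
shift [ 3.00e-04 -4.00e-04 -5.22e-01] turn -0.0012 rows 5.2
```

Stone gripped (54.4 mm). Lift slowly.

Call:
step_arm:
  moves: "1 0 0 -0.02 0;1 0 0 -0.05 0;1 0 0 -0.1 0;1 0 0 -0.18 0;1 0 0 -0.26 0;1 0 0 -0.34 0;1 0 0 -0.42 0;1 0 0 -0.5 0;1 0 0 -0.54 0;1 0 0 -0.54 0"

```text
time_s: 10.65
ee_pos: [0.3951, -0.2969, 0.4626]
tcp_rot: [[0.075, 0.997, 0.004], [0.997, -0.075, -0.004], [-0.004, 0.005, -1.0]]
wrist_force: [0.0, 0.0, -3.6]
gripper_width: 0.0548
```

```bash

python3 - <<'E'
from cell import imaging
from h import *
d=imaging.get_image("wrist"); cv2.imwrite("pics/w5.png",d["pixels"][:,:,::-1]); np.savez("wrist5.npz",**d)
d=imaging.get_image("scene"); cv2.imwrite("pics/s5.png",d["pixels"][:,:,::-1])
E
python3 go.py 0.5635 0.2946 0.46 90
```

```text
t 10.75 p [ 0.3946 -0.2965  0.4577] yaw -4.31 j [-0.75 -0.18  1.69  0.    1.62 -0.67] w 0.0543 F [ 0.49  0.48 -5.17]
shift [ 1.2043  0.2479 -0.0038] turn -1.0479 rows 12.3
```

View pics/w5.png

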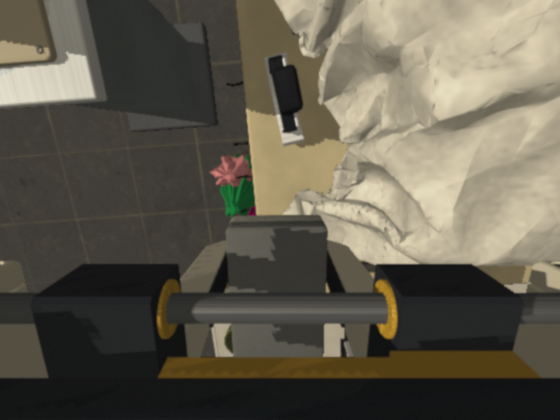

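View pics/s5.png

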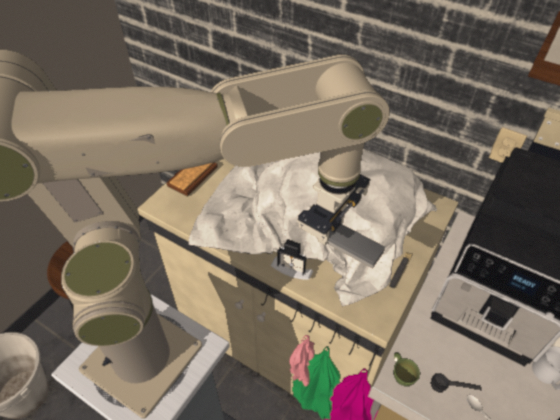

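Call:
step_arm:
  moves: "1 0.1 0 -0.02 0;1 0.2 0.02 -0.02 -0.05;1 0.3 0.04 -0.02 -0.1;1 0.4 0.07 -0.02 -0.2;1 0.5 0.1 -0.02 -0.3;1 0.6 0.1 -0.02 -0.4;1 0.7 0.12 -0.02 -0.5;1 0.8 0.12 -0.02 -0.6;1 0.9 0.12 -0.02 -0.7;1 1 0.12 -0.02 -0.8;1 1 0.12 -0.02 -0.9;1 1 0.12 -0.02 -1;1 1 0.12 -0.02 -1;1 1 0.12 -0.02 -1"

```text
time_s: 12.15
ee_pos: [0.4917, 0.1975, 0.4656]
tcp_rot: [[-0.997, 0.074, -0.005], [0.074, 0.997, -0.002], [0.005, -0.002, -1.0]]
wrist_force: [0.4, 0.7, -3.2]
gripper_width: 0.0543
```

```bash
python3 go.py 0.513 0.2945 0.30 90
```

```text
t 12.15 p [0.4917 0.1975 0.4656] yaw 85.77 j [ 0.29 -0.07  1.59 -0.    1.63 -1.21] w 0.0543 F [ 0.44  0.69 -3.25]
shift [-0.0297  0.1972  0.3306] turn -0.0469 rows 3.9
```

Call:
step_arm:
  moves: "1 -0.015 0.1 0 -0.047;1 -0.03 0.197 0 -0.047;1 -0.03 0.197 0.1 -0.047;1 -0.03 0.197 0.2 -0.047;1 -0.03 0.197 0.28 -0.047;1 -0.03 0.197 0.33 -0.047;1 -0.03 0.197 0.33 -0.047;1 -0.03 0.197 0.33 -0.047;1 -0.03 0.197 0.33 -0.047"

```text
time_s: 13.05
ee_pos: [0.5153, 0.2946, 0.3059]
tcp_rot: [[-1.0, 0.002, 0.003], [0.002, 1.0, 0.001], [-0.003, 0.001, -1.0]]
wrist_force: [0.4, -0.1, -4.5]
gripper_width: 0.0548
```

```bash
python3 go.py 0.513 0.2945 0.221 90
python3 - <<'E'
from cell import imaging
from h import *
d=imaging.get_image("wrist"); cv2.imwrite("pics/w6.png",d["pixels"][:,:,::-1])
d=imaging.get_image("scene"); cv2.imwrite("pics/s6.png",cv2.resize(d["pixels"][120:260,120:320,::-1],None,fx=4,fy=4,interpolation=cv2.INTER_CUBIC))
E
```

```text
t 13.05 p [0.5153 0.2946 0.3059] yaw 89.86 j [ 0.43  0.18  1.62 -0.    1.34 -1.14] w 0.0548 F [ 0.36 -0.1  -4.52]
shift [ 0.0051 -0.0004  0.1697] turn -0.0015 rows 1.7
```

View pics/w6.png

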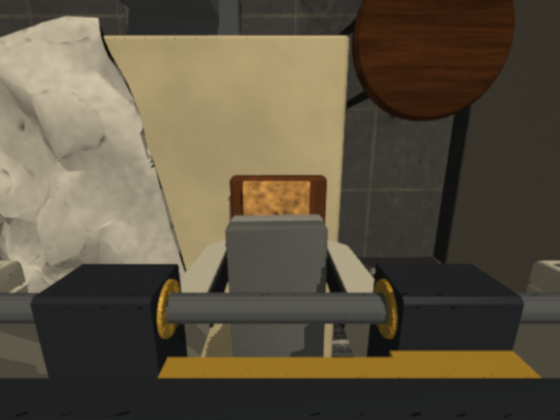

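View pics/s6.png

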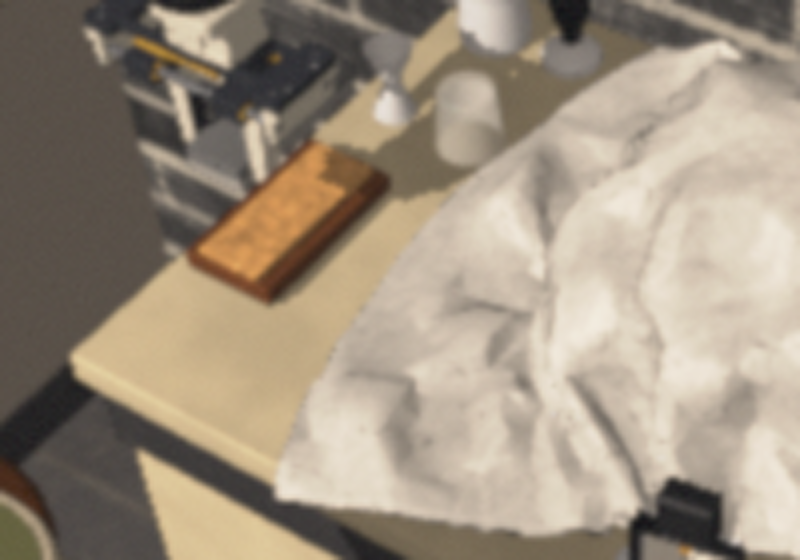

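Call:
step_arm:
  moves: "1 0 0 0.06 0;1 0 0 0.11 0;1 0 0 0.13 0;1 0 0 0.14 0;1 0 0 0.145 0;1 0 0 0.15 0;1 0 0 0.15 0"

```text
time_s: 13.85
ee_pos: [0.515, 0.2946, 0.2297]
tcp_rot: [[-1.0, 0.001, 0.001], [0.001, 1.0, 0.001], [-0.001, 0.001, -1.0]]
wrist_force: [-0.5, -0.4, -3.4]
gripper_width: 0.0546
```

```bash
python3 go.py 0.513 0.2945 0.221 90
```

```text
t 13.85 p [0.515  0.2946 0.2297] yaw 89.92 j [ 0.43  0.26  1.67 -0.    1.21 -1.14] w 0.0546 F [-0.54 -0.4  -3.41]
shift [ 0.0041 -0.0003  0.0173] turn -0.0009 rows 0.2
```

Call:
step_arm:
  moves: "1 0.004 0 0.004 0;1 0.004 0 0.008 0;1 0.004 0 0.012 0;1 0.004 0 0.016 0;1 0.004 0 0.017 0;1 0.004 0 0.017 0"

```text
time_s: 14.45
ee_pos: [0.5127, 0.2945, 0.221]
tcp_rot: [[-1.0, 0.001, 0.0], [0.001, 1.0, 0.0], [-0.0, 0.0, -1.0]]
wrist_force: [-3.8, -2.4, 4.7]
gripper_width: 0.0544
```

```bash
python3 go.py 0.513 0.2945 0.221 90
```

```text
t 14.45 p [0.5127 0.2945 0.221 ] yaw 89.92 j [ 0.43  0.27  1.68  0.    1.19 -1.13] w 0.0544 F [-3.82 -2.42  4.7 ]
shift [-0.0007 -0.      0.    ] turn -0.0009 rows 0.0
```

Contact (about +8 N change). Release and rise.

Call:
step_arm:
  moves: "0.3 0 0 0 0;0.1 0 0 0 0;-0.1 0 0 0 0;-1 0 0 0 0;-1 0 0 0 0;-1 0 0 0 0;-1 0 0 0 0;-1 0 0 -0.05 0;-1 0 0 -0.15 0;-1 0 0 -0.25 0;-1 0 0 -0.35 0;-1 0 0 -0.45 0;-1 0 0 -0.45 0"
  force: 20

```text
time_s: 15.75
ee_pos: [0.5137, 0.295, 0.4552]
tcp_rot: [[-1.0, 0.001, 0.013], [0.001, 1.0, 0.006], [-0.013, 0.006, -1.0]]
wrist_force: [-0.1, 0.0, -0.2]
gripper_width: 0.0929
```

```bash
python3 go.py 0.35 -0.1 0.45 0
python3 - <<'E'
from cell import imaging
from h import *
d=imaging.get_image("wrist"); cv2.imwrite("pics/w7.png",d["pixels"][:,:,::-1]);np.savez("wrist7.npz",**d)
E
```

```text
t 15.75 p [0.5137 0.295  0.4552] yaw 89.93 j [ 0.43  0.09  1.44  0.    1.6  -1.13] w 0.0929 F [-0.06  0.04 -0.22]
shift [ 0.3264 -0.7905  0.0011] turn 0.9992 rows 10.5
```

View pics/w7.png

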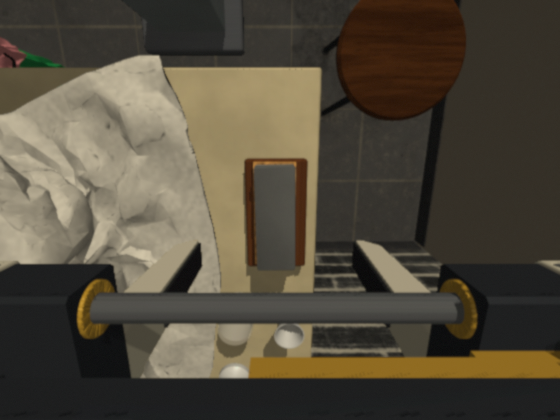

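```bash
python3 - <<'E'
from h import *
d=dict(np.load("wrist7.npz"))
hsv=cv2.cvtColor(d["pixels"],cv2.COLOR_RGB2HSV).astype(int)
U=np.indices(hsv.shape[:2]);w=(U[1]>240)&(U[1]<312)&(U[0]>150)&(U[0]<282)
st=(hsv[...,1]<70)&(hsv[...,2]<140)&(hsv[...,2]>60)&w
st=cv2.morphologyEx(st.astype(np.uint8),cv2.MORPH_OPEN,np.ones((5,5)))
bs=((hsv[...,1]>140)&(hsv[...,2]<140)&w)
print(st.sum(),rect(d,st,.055),rect(d,bs|(st>0),.024))
for r in (180,200,220,240):
    b=np.where(bs[r])[0]; s=np.where(st[r])[0]
    print(r,ray(d,[(b[0],r),(b[-1],r)],.024)[:,1],ray(d,[(s[0],r),(s[-1],r)],.055)[:,1])
c=np.where(bs[:,275])[0]; s=np.where(st[:,275])[0]
print(c[:3],c[-3:],s[[0,-1]],ray(d,[(275,c[0]),(300,265)],.024)[:,0],ray(d,[(275,s[0]),(275,s[-1])],.055)[:,0])
E
```

```text
4102 [562.3 295.  151.1  53.4   0.7] [572.2 295.  163.4  57.7   0.7]
180 [0.25423603 0.33860473] [0.26791753 0.32079762]
200 [0.25331153 0.3393128 ] [0.2686133  0.32117022]
220 [0.25383491 0.33856035] [0.26933656 0.32155754]
240 [0.25437937 0.33929603] [0.27008895 0.32196046]
[159 160 161] [159 160 161] [165 269] [0.48243935 0.64571159] [0.48712946 0.63647534]
```

```bash
python3 go.py 0.38 -0.1 0.45 40; python3 go.py 0.275 -0.368 0.30 20
```

```text
t 15.8 p [0.5134 0.2948 0.4509] yaw 89.92 j [ 0.43  0.09  1.45  0.    1.59 -1.13] w 0.0929 F [ 0.31 -1.14 -0.45]
shift [ 0.2657 -0.79   -0.0038] turn 0.5547 rows 8.3
t 15.8 p [0.5134 0.2948 0.4509] yaw 89.92 j [ 0.43  0.09  1.45  0.    1.59 -1.13] w 0.0929 F [ 0.31 -1.14 -0.45]
shift [ 0.4775 -1.3275  0.2922] turn 0.7769 rows 14.4
```

Call:
step_arm:
  moves: "-1 0.27 -0.9 0 0.7;-1 0.27 -0.9 0 0.7;-1 0.27 -0.9 0 0.7;-1 0.27 -0.9 0 0.7;-1 0.27 -0.9 0 0.7;-1 0.27 -0.9 0 0.7;-1 0.27 -0.9 0 0.7;-1 0.27 -0.9 0 0.7;-1 0.27 -0.9 0 0.7;-1 0.27 -0.9 0 0.7;-1 0.27 -0.9 0 0.7;-1 0.27 -0.9 0 0.7"

```text
time_s: 17.0
ee_pos: [0.3769, -0.1553, 0.4441]
tcp_rot: [[-0.451, 0.892, -0.001], [0.892, 0.451, 0.001], [0.002, -0.001, -1.0]]
wrist_force: [-0.4, 0.8, 0.1]
gripper_width: 0.0927
```

```bash
python3 go.py 0.275 -0.368 0.30 20
```

```text
t 17.0 p [ 0.3769 -0.1553  0.4441] yaw 26.83 j [-0.52 -0.42  1.92  0.    1.65 -0.99] w 0.0927 F [-0.44  0.76  0.11]
shift [-0.2881 -0.3736  0.288 ] turn 0.0759 rows 5.5
```

Call:
step_arm:
  moves: "-1 -0.07 -0.09 0 0.076;-1 -0.14 -0.18 0 0.076;-1 -0.22 -0.28 0.05 0.076;-1 -0.288 -0.374 0.12 0.076;-1 -0.288 -0.374 0.2 0.076;-1 -0.288 -0.374 0.288 0.076;-1 -0.288 -0.374 0.288 0.076;-1 -0.288 -0.374 0.288 0.076;-1 -0.288 -0.374 0.288 0.076"

```text
time_s: 17.9
ee_pos: [0.2765, -0.3677, 0.3015]
tcp_rot: [[-0.345, 0.939, -0.0], [0.939, 0.345, 0.001], [0.001, 0.0, -1.0]]
wrist_force: [0.2, -0.2, 0.3]
gripper_width: 0.0931
```

```bash
python3 go.py 0.275 -0.368 0.30 20
python3 - <<'E'
from cell import imaging
from h import *
d=imaging.get_image("wrist"); cv2.imwrite("pics/w8.png",d["pixels"][:,:,::-1]);np.savez("wrist8.npz",**d)
E
```

```text
t 17.9 p [ 0.2765 -0.3677  0.3015] yaw 20.18 j [-1.04 -0.18  1.99  0.    1.34 -1.39] w 0.0931 F [ 0.16 -0.24  0.33]
shift [ 0.0004 -0.003   0.003 ] turn 0.002 rows 0.0
```

View pics/w8.png

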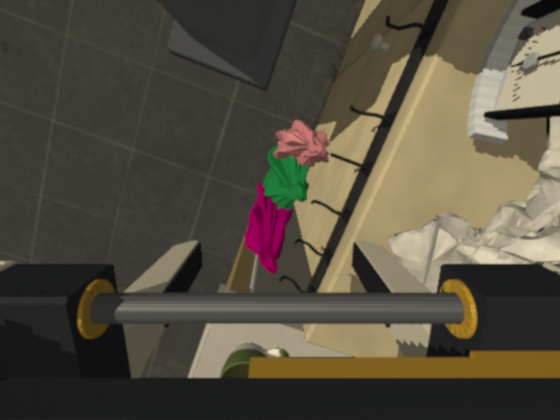

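The gauge is at the upper right (px 470–560, 0–140) and cut off. Shift closer and higher.

Call:
step_arm:
  moves: "-1 0.07 0.05 -0.08 0;-1 0.07 0.1 -0.08 0;-1 0.07 0.1 -0.08 0;-1 0.07 0.1 -0.08 0"

```text
time_s: 18.35
ee_pos: [0.3114, -0.3181, 0.3432]
tcp_rot: [[-0.346, 0.938, 0.002], [0.938, 0.346, -0.003], [-0.004, 0.001, -1.0]]
wrist_force: [-0.4, 0.9, 0.6]
gripper_width: 0.0932
```

```bash
python3 go.py 0.275 -0.368 0.30 20
python3 - <<'E'
from cell import imaging
from h import *
d=imaging.get_image("wrist"); np.savez("wrist9.npz",**d); im=d["pixels"][:,:,::-1]
cv2.imwrite("pics/w9.png",im);cv2.imwrite("pics/w9z.png",cv2.resize(im[0:190,370:560],None,fx=3.15,fy=3.15,interpolation=cv2.INTER_CUBIC))
E
```

```text
t 18.35 p [ 0.3114 -0.3181  0.3432] yaw 20.25 j [-0.91 -0.27  1.98 -0.    1.42 -1.26] w 0.0932 F [-0.41  0.86  0.59]
shift [-0.0682 -0.1029  0.0866] turn 0.0027 rows 1.5
```

View pics/w9z.png

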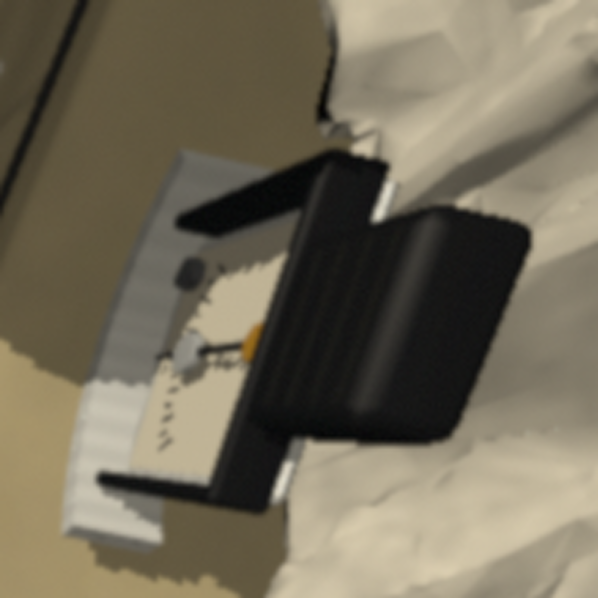

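```bash
python3 - <<'E'
from h import *
im=np.load("wrist9.npz")["pixels"][:,:,::-1]
cv2.imwrite("pics/w9zz.png",cv2.resize(im[60:170,385:495],None,fx=5.4,fy=5.4,interpolation=cv2.INTER_LANCZOS4))
im=np.load("wrist5.npz")["pixels"][:,:,::-1]
cv2.imwrite("pics/w5z.png",cv2.resize(im[40:160,240:330],None,fx=5,fy=5,interpolation=cv2.INTER_LANCZOS4))
E
```

```text
(no output)
```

View pics/w9zz.png

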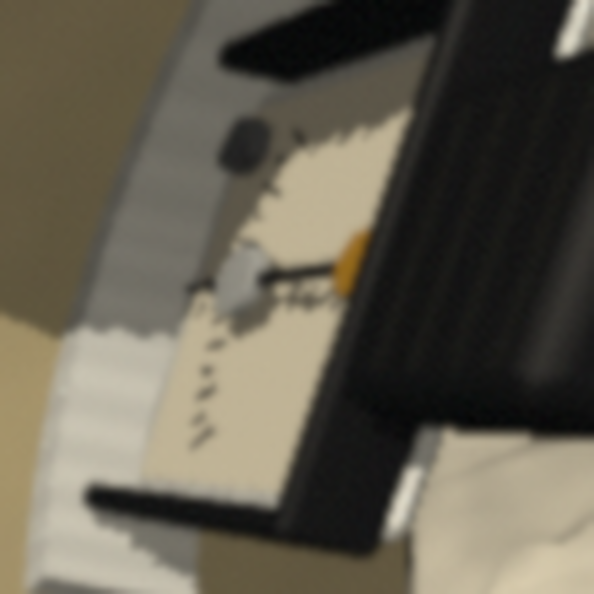

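View pics/w5z.png

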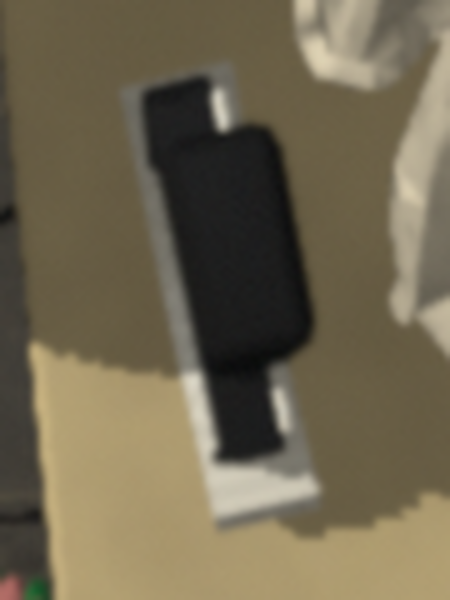

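```bash
python3 - <<'E'
from h import *
d=dict(np.load("wrist5.npz")); print("cam",d["pose"][:3,3])
f=lambda p:(np.array(p,float)+.5)/5-.5+[240,40]
sole=[f(p) for p in [(120,88),(235,62),(322,492),(217,520)]]
for z in (.016,.022):
    w=ray(d,sole,z)[:,:2]; print("sole",z,np.round(w,4).tolist(),"c",w.mean(0), "len",np.linalg.norm((w[0]+w[1]-w[2]-w[3])/2),"wid",np.linalg.norm(w[0]-w[1]),np.linalg.norm(w[2]-w[3]),"yaw",np.degrees(np.arctan2(*( (w[0]+w[1]-w[2]-w[3])[::-1])))-90)
im=d["pixels"];hsv=cv2.cvtColor(im,cv2.COLOR_RGB2HSV)
# handle edges: extremes
for z in (.135,):
    pts=[f(p) for p in [(166,148),(270,126),(312,345),(205,368)]]
    w=ray(d,pts,z)[:,:2]; print("handle",np.round(w,4).tolist(),w.mean(0),np.linalg.norm(w[0]-w[1]),np.linalg.norm(w[1]-w[2]),"yaw",np.degrees(np.arctan2(*((w[0]-w[3]+w[1]-w[2])[::-1])))-90)
d=dict(np.load("wrist9.npz"))
print("cam9",d["pose"][:3,3])
E
```

```text
cam [ 0.40055587 -0.22495436  0.44306228]
sole 0.016 [[0.3926, -0.1274], [0.4236, -0.1234], [0.4409, -0.2359], [0.4104, -0.2414]] c [ 0.41687922 -0.18201901] len 0.11459261681964238 wid 0.03126733772589745 0.030976725260226802 yaw 8.832853451898629
sole 0.022 [[0.3927, -0.1287], [0.4233, -0.1249], [0.4404, -0.2357], [0.4103, -0.2411]] c [ 0.41664989 -0.18262223] len 0.11298265093246211 wid 0.030828048105686876 0.030541518592034467 yaw 8.832853451898629
handle [[0.4028, -0.1658], [0.4232, -0.1634], [0.4292, -0.2041], [0.4074, -0.2068]] [ 0.4156226  -0.18500241] 0.02053828947530016 0.041112813199096834 yaw 7.36973760988802
cam9 [ 0.2865609  -0.25034764  0.32366186]
```

```bash
cat > dial.py <<'E'
from h import *
d=dict(np.load("wrist9.npz"));P=d["pose"]
f=lambda p:(np.array(p,float)+.5)/5.4-.5+[385,60]
def plane(pts,g,yaw,off):
    a=np.radians(yaw);gx=np.array([np.cos(a),np.sin(a),0]);gy=np.array([-np.sin(a),np.cos(a),0])
    uv=np.array([f(p) for p in pts]);r=np.stack([(uv[:,0]-d["cx"])/d["fx"],(uv[:,1]-d["cy"])/d["fy"],np.ones(len(uv))],1)@P[:3,:3].T
    o=P[:3,3];g=np.array([*g,0.]);t=((g+gx*off-o)@gx)/(r@gx)
    q=o+r*t[:,None]
    return np.stack([(q-g)@gy,q[:,2]],1)*1000
N=dict(pivot=(365,262),bob=(243,280),tip=(190,288),rod1=(335,270),rod2=(270,278),markc=(245,145),marktop=(268,158),marktop2=(255,170),t1=(300,140),t2=(275,187),t3=(250,245),t5=(213,345),t6=(208,370),t7=(205,397),t8=(200,435),frUL=(225,55),frLL=(92,492))
if __name__=="__main__":
  for off in (-.004,-.008,-.012):
    for yaw in (8.5,):
        q=plane(list(N.values()),(.4165,-.183),yaw,off); print(off,yaw)
        p=np.array([0,80.])
        for k,v in zip(N,q):
            print("  ",k,np.round(v,1), "r",round(np.hypot(*(v-p)),1),"ang",round(np.degrees(np.arctan2(v[0]-q[0,0],80-v[1])),1))
E
python3 dial.py
```

```text
-0.004 8.5
   pivot [-0.5 77.6] r 2.4 ang 0.0
   bob [-0.7 42.2] r 37.8 ang -0.3
   tip [-0.9 23.4] r 56.6 ang -0.4
   rod1 [-1.1 70.2] r 9.9 ang -3.5
   rod2 [-1.  51.2] r 28.9 ang -1.0
   markc [23.3 27. ] r 57.9 ang 24.2
   marktop [19.7 37. ] r 47.3 ang 25.2
   marktop2 [18.2 33.8] r 49.7 ang 22.0
   t1 [21.3 46. ] r 40.1 ang 32.7
   t2 [14.3 42.8] r 39.9 ang 21.7
   t3 [ 5.2 40.7] r 39.6 ang 8.2
   t5 [-11.5  39.1] r 42.5 ang -15.0
   t6 [-15.8  40.3] r 42.8 ang -21.0
   t7 [-20.4  42.3] r 42.8 ang -27.8
   t8 [-26.9  45. ] r 44.1 ang -37.0
   frUL [41.9  7.5] r 83.7 ang 30.3
   frLL [-38.9   9.2] r 80.8 ang -28.5
-0.008 8.5
   pivot [-1.9 85. ] r 5.3 ang 180.0
   bob [-2.1 50.6] r 29.5 ang -0.4
   tip [-2.3 32.4] r 47.7 ang -0.4
   rod1 [-2.5 77.7] r 3.4 ang -14.2
   rod2 [-2.4 59.3] r 20.9 ang -1.3
   markc [21.2 35.9] r 49.0 ang 27.6
   marktop [17.7 45.6] r 38.7 ang 29.7
   marktop2 [16.3 42.4] r 41.0 ang 25.8
   t1 [19.3 54.3] r 32.1 ang 39.5
   t2 [12.5 51.1] r 31.4 ang 26.5
   t3 [ 3.6 49.1] r 31.1 ang 10.1
   t5 [-12.5  47.6] r 34.8 ang -18.2
   t6 [-16.7  48.7] r 35.5 ang -25.3
   t7 [-21.2  50.7] r 36.2 ang -33.4
   t8 [-27.5  53.3] r 38.3 ang -43.7
   frUL [39.2 16.9] r 74.3 ang 33.1
   frLL [-39.2  18.6] r 72.9 ang -31.3
-0.012 8.5
   pivot [-3.3 92.3] r 12.7 ang 180.0
   bob [-3.5 59. ] r 21.3 ang -0.5
   tip [-3.6 41.3] r 38.9 ang -0.5
   rod1 [-3.9 85.2] r 6.5 ang -173.8
   rod2 [-3.8 67.4] r 13.2 ang -2.1
   markc [19.1 44.7] r 40.1 ang 32.4
   marktop [15.7 54.1] r 30.3 ang 36.3
   marktop2 [14.3 51. ] r 32.3 ang 31.3
   t1 [17.2 62.5] r 24.5 ang 49.6
   t2 [10.7 59.5] r 23.1 ang 34.2
   t3 [ 2.  57.5] r 22.6 ang 13.3
   t5 [-13.6  56.1] r 27.5 ang -23.3
   t6 [-17.6  57.1] r 28.9 ang -32.1
   t7 [-22.   59.1] r 30.4 ang -41.8
   t8 [-28.1  61.6] r 33.6 ang -53.4
   frUL [36.6 26.3] r 64.9 ang 36.6
   frLL [-39.4  27.9] r 65.3 ang -34.8
```

```bash
python3 - <<'E'
import dial,numpy as np
from h import *
dial.d=dict(np.load("scene0.npz"));dial.P=dial.d["pose"]
dial.f=lambda p:(np.array(p,float)+.5)/10-.5+[260,230]
N=dict(pivot=(315,272),bob=(313,345),mark=(232,348),frL=(180,355),frR=(432,445),t=(370,372),t2=(400,378))
for off in (-.003,-.005,-.008):
    q=dial.plane(list(N.values()),(.4165,-.183),8.5,off)
    print(off)
    for k,v in zip(N,q): print("  ",k,np.round(v,1),"ang",round(np.degrees(np.arctan2(v[0]-q[0,0],80-v[1])),1), "ang(pivot meas)",round(np.degrees(np.arctan2(v[0]-q[0,0],q[0,1]-v[1])),1))
E
```

```text
-0.003
   pivot [-1.6 77.4] ang 0.0 ang(pivot meas) 0.0
   bob [-1.8 42.7] ang -0.3 ang(pivot meas) -0.3
   mark [22.7 27.1] ang 24.7 ang(pivot meas) 25.8
   frL [38.8 14.3] ang 31.6 ang(pivot meas) 32.7
   frR [-38.7  15. ] ang -29.7 ang(pivot meas) -30.7
   t [-19.1  39.6] ang -23.4 ang(pivot meas) -24.8
   t2 [-28.   41.9] ang -34.7 ang(pivot meas) -36.6
-0.005
   pivot [-2.4 80.4] ang 180.0 ang(pivot meas) 0.0
   bob [-2.5 45.8] ang -0.3 ang(pivot meas) -0.3
   mark [21.9 30.2] ang 26.0 ang(pivot meas) 25.8
   frL [37.9 17.5] ang 32.8 ang(pivot meas) 32.7
   frR [-39.4  18.1] ang -30.9 ang(pivot meas) -30.7
   t [-19.8  42.7] ang -25.0 ang(pivot meas) -24.8
   t2 [-28.7  44.9] ang -36.9 ang(pivot meas) -36.6
-0.008
   pivot [-3.5 84.9] ang 180.0 ang(pivot meas) 0.0
   bob [-3.7 50.4] ang -0.3 ang(pivot meas) -0.3
   mark [20.6 34.9] ang 28.2 ang(pivot meas) 25.8
   frL [36.6 22.2] ang 34.8 ang(pivot meas) 32.7
   frR [-40.4  22.9] ang -32.8 ang(pivot meas) -30.7
   t [-20.9  47.3] ang -27.9 ang(pivot meas) -24.8
   t2 [-29.7  49.6] ang -40.7 ang(pivot meas) -36.6
```

```bash
python3 - <<'E'
from h import *
d=dict(np.load("wrist5.npz"))
f=lambda p:(np.array(p,float)+.5)/5-.5+[240,40]
a=np.radians(8.5);gx=np.array([np.cos(a),np.sin(a)]);gy=np.array([-gx[1],gx[0]])
for nm,p,z in [("barTL",(143,95),.093),("barTR",(210,80),.093),("whiteR",(230,125),.085),("barBL",(218,460),.093),("barBR",(284,445),.093),("handL",(185,255),.135),("handR",(292,230),.135),("soleL",(168,305),.02),("soleR",(278,276),.02)]:
    w=ray(d,f(p),z)[0,:2]-[.4165,-.183]; print(nm,np.round([w@gx*1000,w@gy*1000],1))
d=dict(np.load("top0.npz"))
E
python3 go.py 0.416 -0.1835 0.38 8.5
```

```text
barTL [-12.   38.5]
barTR [ 2.9 38.1]
whiteR [ 5.9 29.9]
barBL [-12.8 -40.4]
barBR [  2.9 -40.5]
handL [-11.7  -0.6]
handR [ 9.9 -0.8]
soleL [-15.3   2.4]
soleR [15.6  2.9]
t 18.4 p [ 0.3108 -0.3183  0.3424] yaw 20.18 j [-0.91 -0.27  1.98 -0.    1.42 -1.26] w 0.093 F [-1.21 -0.45 -0.73]
shift [ 0.1803  0.2905 -0.0755] turn 0.1298 rows 3.5
```

```bash
python3 - <<'E'
from h import *
d=dict(np.load("top0.npz"));C=cloud(d).reshape(-1,3)
for y0 in range(-260,-99,20):
    r=[]
    for x0 in range(430,560,10):
        s=C[(abs(C[:,0]*1000-x0)<5)&(abs(C[:,1]*1000-y0)<10)]
        r.append("%4d"%(np.max(s[:,2])*1000) if len(s) else "   .")
    print(y0," ".join(r))
E
```

```text
-260    4   10    5    7   11    8    5  107  127  135  136  143  145
-240   31   24    6    6    6    6   16   98  121  140  150  159  159
-220   96    5    8    7    7   10   16   34   47   55  154  173  176
-200  137    7    8    6   15   19   20   24   46   67   71  171  178
-180  135    6    7   32   38   34   35   38   45   60  146  167  174
-160    6    5    4   47   64   62   64   70  137  142  151  157  159
-140    7    6   30   50   77   95  106  141  149  154  154  159  153
-120    6   30   39   47   72  103  134  149  152  158  158  166  163
-100   17   25   48   56   61   51  128  141  154  158  168  178  178
```

Call:
step_arm:
  moves: "-0.1 0.06 0.09 -0.075 0.13;-0.1 0.12 0.18 -0.075 0.13;-0.1 0.18 0.291 -0.075 0.13;-0.1 0.18 0.291 -0.075 0.13;-0.1 0.18 0.291 -0.075 0.13;-0.1 0.18 0.291 -0.075 0.13;-0.1 0.18 0.291 -0.075 0.13"

```text
time_s: 19.1
ee_pos: [0.4155, -0.1847, 0.3784]
tcp_rot: [[-0.145, 0.989, -0.001], [0.989, 0.145, -0.0], [0.0, -0.001, -1.0]]
wrist_force: [-0.1, 0.2, 0.2]
gripper_width: 0.0512
```

```bash
python3 go.py 0.4160 -0.1835 0.283 8.5
python3 - <<'E'
from cell import imaging
from h import *
d=imaging.get_image("wrist"); np.savez("wrist10.npz",**d); im=d["pixels"][:,:,::-1]
cv2.imwrite("pics/w10.png",im)
E
```

```text
t 19.1 p [ 0.4155 -0.1847  0.3784] yaw 8.32 j [-0.53 -0.26  1.91 -0.    1.49 -0.68] w 0.0512 F [-0.07  0.19  0.18]
shift [0.0023 0.0015 0.1908] turn -0.002 rows 1.9
```

View pics/w10.png

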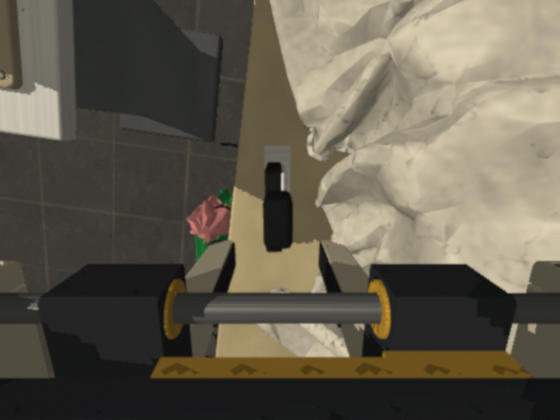

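```bash
python3 - <<'E'
from h import *
d=dict(np.load("wrist10.npz"))
print(np.round(ray(d,[(264,195),(290,192),(292,248),(266,251),(278,221)],.135),4))
E
```

```text
[[ 0.4018 -0.1611  0.135 ]
 [ 0.4217 -0.1558  0.135 ]
 [ 0.4307 -0.2022  0.135 ]
 [ 0.4097 -0.208   0.135 ]
 [ 0.4158 -0.1808  0.135 ]]
```

Call:
step_arm:
  moves: "-0.1 0.003 0.001 0.08 0;-0.1 0.003 0.001 0.15 0;-0.1 0.003 0.001 0.19 0;-0.1 0.003 0.001 0.19 0;-0.1 0.003 0.001 0.19 0"

```text
time_s: 19.65
ee_pos: [0.416, -0.1832, 0.2841]
tcp_rot: [[-0.144, 0.99, -0.0], [0.99, 0.144, 0.0], [0.0, -0.0, -1.0]]
wrist_force: [0.2, 0.0, 1.0]
gripper_width: 0.0511
```

```bash
python3 go.py 0.4160 -0.1835 0.283 8.5
```

```text
t 19.65 p [ 0.416  -0.1832  0.2841] yaw 8.29 j [-0.53 -0.18  2.02 -0.    1.3  -0.67] w 0.0511 F [0.17 0.05 0.96]
shift [-0.0007 -0.0001  0.0022] turn -0.0023 rows 0.0
```

Call:
step_arm:
  moves: "1 0 0 0.002 -0.01;1 0 0 0.002 -0.01;1 0 0 0.002 -0.01;1 0 0 0.002 -0.01;1 0 0 0.002 -0.01;1 0 0 0.002 -0.01;1 0 0 0.002 -0.01;1 0 0 -0.02 -0.01;1 0 0 -0.06 -0.01;1 0 0 -0.12 -0.01;1 0 0 -0.2 -0.01;1 0 0 -0.28 -0.01;1 0 0 -0.36 -0.01;1 0 0 -0.4 -0.01;1 0 0 -0.4 -0.01"
  force: 15

```text
time_s: 21.15
ee_pos: [0.4167, -0.1824, 0.4876]
tcp_rot: [[-0.161, 0.987, 0.005], [0.987, 0.161, -0.003], [-0.004, 0.005, -1.0]]
wrist_force: [1.1, -0.5, -3.8]
gripper_width: 0.0237
```

```bash
python3 go.py 0.5623 0.295 0.45 60
python3 - <<'E'
from cell import imaging
from h import *
d=imaging.get_image("scene"); cv2.imwrite("pics/s11.png",cv2.resize(d["pixels"][130:330,180:440,::-1],None,fx=3,fy=3,interpolation=cv2.INTER_CUBIC))
E
```

```text
t 21.15 p [ 0.4167 -0.1824  0.4876] yaw 9.29 j [-0.53 -0.29  1.74  0.    1.69 -0.69] w 0.0237 F [ 1.06 -0.48 -3.81]
shift [0.8955 0.4411 0.0741] turn -0.5634 rows 10.0
```

View pics/s11.png

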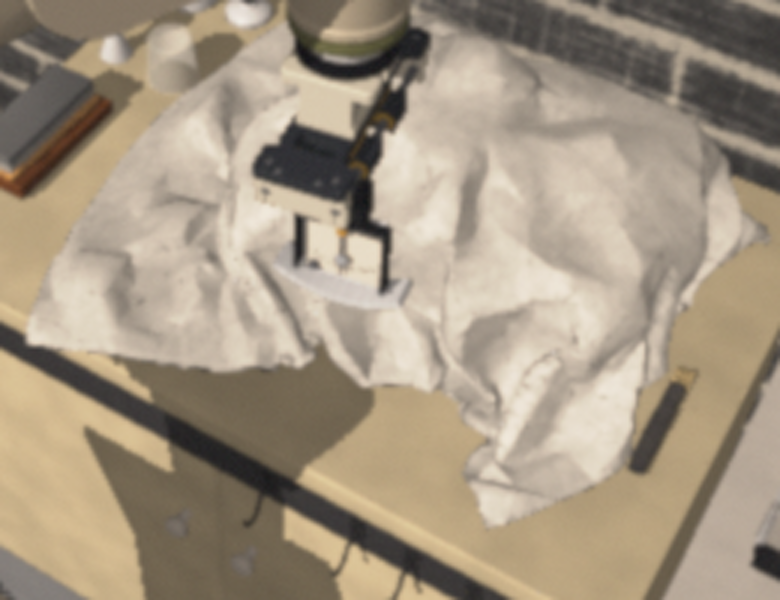

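```bash
python3 go.py 0.43 0.2 0.52 35;python3 go.py 0.5796 0.285 0.52 60
```

```text
t 21.2 p [ 0.4165 -0.1823  0.4849] yaw 9.29 j [-0.53 -0.29  1.74  0.    1.69 -0.69] w 0.0239 F [-0.06  0.42 -3.64]
shift [ 0.7501  0.1502 -0.0711] turn -0.2856 rows 7.7
t 21.2 p [ 0.4165 -0.1823  0.4849] yaw 9.29 j [-0.53 -0.29  1.74  0.    1.69 -0.69] w 0.0239 F [-0.06  0.42 -3.64]
shift [ 0.8696  0.4729 -0.0706] turn -0.5634 rows 9.9
```

Call:
step_arm:
  moves: "1 0 0 -0.07 0;1 0.08 0.015 -0.07 -0.05;1 0.16 0.03 -0.07 -0.1;1 0.24 0.05 -0.07 -0.15;1 0.32 0.065 -0.07 -0.2;1 0.4 0.08 -0.07 -0.25;1 0.48 0.1 -0.07 -0.3;1 0.56 0.12 -0.07 -0.35;1 0.64 0.13 -0.07 -0.4;1 0.72 0.15 -0.07 -0.45;1 0.77 0.21 -0.07 -0.5;1 0.82 0.29 -0.07 -0.563;1 0.85 0.37 -0.07 -0.563;1 0.87 0.44 -0.07 -0.563;1 0.87 0.473 -0.07 -0.563;1 0.87 0.473 -0.07 -0.563;1 0.87 0.473 -0.07 -0.563;1 0.87 0.473 -0.07 -0.563"

```text
time_s: 23.0
ee_pos: [0.5789, 0.2849, 0.5179]
tcp_rot: [[-0.866, 0.501, -0.002], [0.501, 0.866, -0.0], [0.001, -0.001, -1.0]]
wrist_force: [-0.5, -0.5, -2.9]
gripper_width: 0.0237
```

```bash
python3 go.py 0.5796 0.285 0.36 60
```

```text
t 23.0 p [0.5789 0.2849 0.5179] yaw 59.95 j [ 0.38  0.24  1.16  0.    1.74 -0.67] w 0.0237 F [-0.55 -0.46 -2.94]
shift [-0.0014  0.0013  0.3159] turn -0.0005 rows 3.2
```

Call:
step_arm:
  moves: "1 0 0 0.08 0;1 0 0 0.16 0;1 0 0 0.24 0;1 0 0 0.29 0;1 0 0 0.32 0;1 0 0 0.335 0;1 0 0 0.335 0;1 0 0 0.335 0;1 0 0 0.335 0"

```text
time_s: 23.9
ee_pos: [0.5802, 0.2853, 0.3535]
tcp_rot: [[-0.866, 0.501, 0.003], [0.501, 0.866, 0.001], [-0.002, 0.003, -1.0]]
wrist_force: [0.6, -0.6, -3.6]
gripper_width: 0.024
```

```bash
python3 go.py 0.5796 0.285 0.338 60
python3 - <<'E'
from cell import imaging
from h import *
d=imaging.get_image("scene"); np.savez("scene12.npz",**d);cv2.imwrite("pics/s12.png",cv2.resize(d["pixels"][110:240,150:300,::-1],None,fx=5,fy=5,interpolation=cv2.INTER_CUBIC))
d=imaging.get_image("wrist"); cv2.imwrite("pics/w12.png",d["pixels"][:,:,::-1])
E
```

```text
t 23.9 p [0.5802 0.2853 0.3535] yaw 59.95 j [ 0.38  0.28  1.41 -0.    1.45 -0.67] w 0.024 F [ 0.55 -0.58 -3.62]
shift [ 0.0008 -0.0012  0.031 ] turn -0.0005 rows 0.3
```

View pics/s12.png

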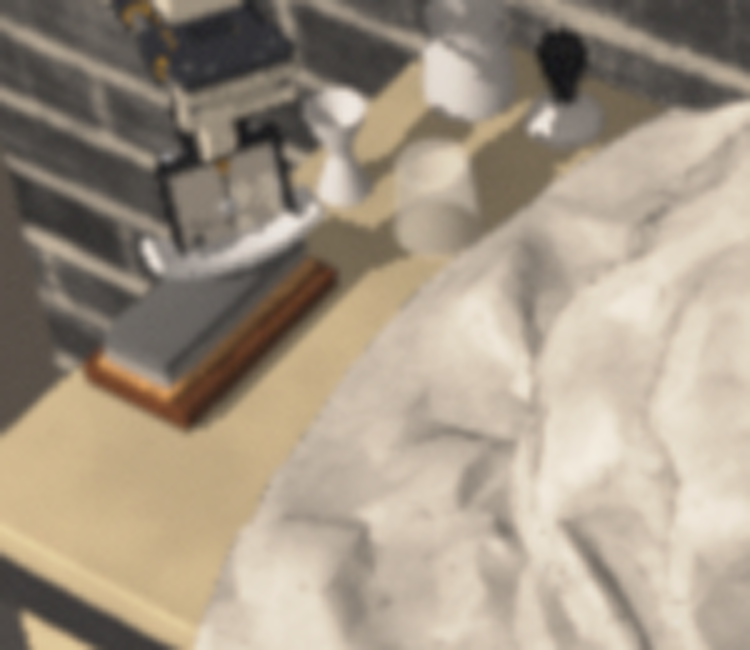

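View pics/w12.png

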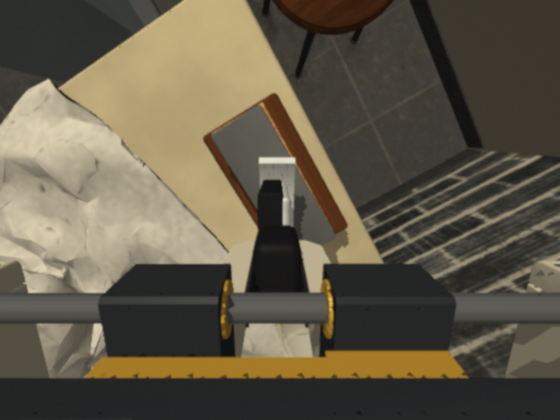

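Call:
step_arm:
  moves: "1 0 0 0.006 0;1 0 0 0.012 0;1 0 0 0.016 0;1 0 0 0.018 0;1 0 0 0.02 0;1 0 0 0.02 0;1 0 0 0.02 0"

```text
time_s: 24.7
ee_pos: [0.5797, 0.2851, 0.3413]
tcp_rot: [[-0.866, 0.501, 0.0], [0.501, 0.866, 0.0], [-0.0, 0.0, -1.0]]
wrist_force: [-0.1, -0.6, -3.4]
gripper_width: 0.0239
```

Call:
step_arm:
  moves: "1 0 0 0.002 0;1 0 0 0.003 0;1 0 0 0.003 0;1 0 0 0.003 0"

```text
time_s: 25.1
ee_pos: [0.5796, 0.2851, 0.3398]
tcp_rot: [[-0.866, 0.501, 0.0], [0.501, 0.866, -0.0], [-0.0, -0.0, -1.0]]
wrist_force: [-0.0, 0.5, -3.4]
gripper_width: 0.0237
```

Call:
step_arm:
  moves: "1 0 0 0.001 0;1 0 0 0.002 0;1 0 0 0.002 0;1 0 0 0.002 0"

```text
time_s: 25.5
ee_pos: [0.5797, 0.2851, 0.3389]
tcp_rot: [[-0.866, 0.501, 0.0], [0.501, 0.866, 0.0], [-0.0, 0.0, -1.0]]
wrist_force: [-0.7, -0.5, -1.4]
gripper_width: 0.0243
```

Call:
step_arm:
  moves: "1 0 0 0.001 0;1 0 0 0.002 0;1 0 0 0.002 0;1 0 0 0.002 0"

```text
time_s: 25.9
ee_pos: [0.5798, 0.2851, 0.3389]
tcp_rot: [[-0.866, 0.501, 0.001], [0.501, 0.866, 0.0], [-0.001, 0.001, -1.0]]
wrist_force: [-2.1, -2.0, 5.0]
gripper_width: 0.0239
```

Call:
step_arm:
  moves: "1 0 0 0 0;1 0 0 0 0;1 0.004 0 0 0;1 0.008 0 0 0;1 0.012 0 0 0;1 0.016 0 0 0;1 0.02 0 0 0;1 0.024 0 0 0;1 0.028 0 0 0;1 0.032 0 0 0;1 0.036 0 0 0;1 0.04 0 0 0;1 0.04 0 0 0"
  force: 6

```text
time_s: 27.2
ee_pos: [0.562, 0.2954, 0.3372]
tcp_rot: [[-0.866, 0.501, -0.001], [0.501, 0.866, 0.0], [0.001, -0.0, -1.0]]
wrist_force: [0.5, 1.0, -1.8]
gripper_width: 0.0239
```

```bash
python3 go.py 0.5796 0.285 0.338 60
python3 - <<'E'
from cell import imaging
from h import *
d=imaging.get_image("scene"); np.savez("scene13.npz",**d);cv2.imwrite("pics/s13.png",cv2.resize(d["pixels"][120:190,160:250,::-1],None,fx=8,fy=8,interpolation=cv2.INTER_CUBIC))
d=imaging.get_image("wrist"); cv2.imwrite("pics/w13.png",d["pixels"][:,:,::-1])
E
```

```text
t 27.2 p [0.562  0.2954 0.3372] yaw 59.97 j [ 0.4   0.26  1.46  0.    1.42 -0.64] w 0.0239 F [ 0.52  0.98 -1.78]
shift [-0.0409 -0.0003 -0.0016] turn -0.0004 rows 0.4
```

View pics/s13.png

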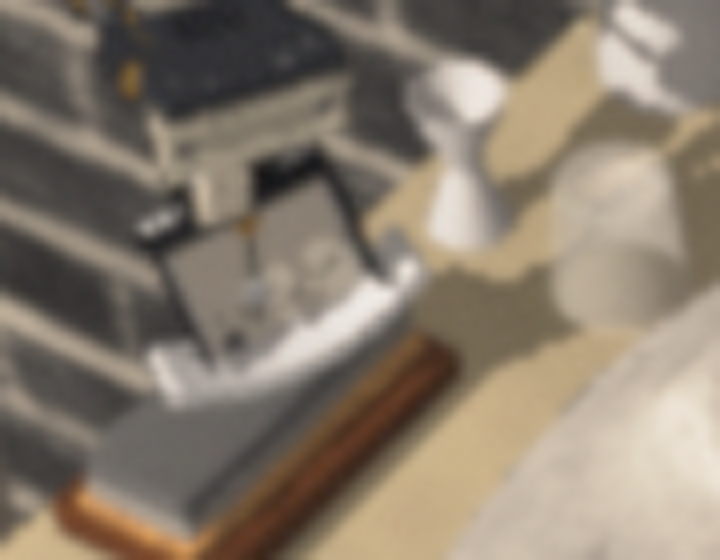

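View pics/w13.png

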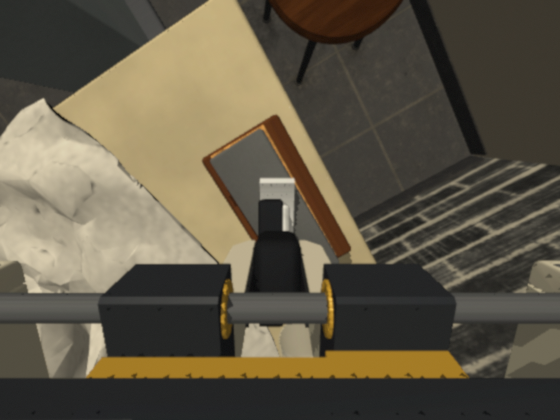

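The gauge is rolling: its dial leans, with the pointer bob at (255,292) and the mark at (235,340) in the crop. Continue, pressing slightly more.

Call:
step_arm:
  moves: "1 0.004 0 0.001 0;1 0.008 0 0.002 0;1 0.012 0 0.002 0;1 0.016 0 0.003 0;1 0.02 0 0.003 0;1 0.024 0 0.003 0;1 0.028 0 0.004 0;1 0.032 0 0.004 0;1 0.036 0 0.004 0;1 0.04 0 0.004 0;1 0.04 0 0.004 0;1 0.04 0 0.004 0"

```text
time_s: 28.5
ee_pos: [0.5448, 0.3053, 0.3354]
tcp_rot: [[-0.866, 0.501, -0.001], [0.501, 0.866, 0.0], [0.001, -0.0, -1.0]]
wrist_force: [0.8, -0.3, -0.3]
gripper_width: 0.024
```

Call:
step_arm:
  moves: "1 0 0 0 0;1 0 0 0 0;1 0 0 0 0;1 0 0 0 0;1 0 0 0 0;1 0 0 0 0;1 0 0 0 0;1 0 0 0 0;1 0 0 0 0;1 0 0 0 0"

```text
time_s: 29.5
ee_pos: [0.545, 0.3051, 0.3356]
tcp_rot: [[-0.866, 0.501, -0.0], [0.501, 0.866, -0.0], [0.0, -0.0, -1.0]]
wrist_force: [1.1, -0.8, -3.9]
gripper_width: 0.0242
```

```bash
python3 go.py 0.5623 0.295 0.338 60
python3 - <<'E'
from cell import imaging
from h import *
d=imaging.get_image("scene"); np.savez("scene14.npz",**d);cv2.imwrite("pics/s14.png",cv2.resize(d["pixels"][120:190,160:250,::-1],None,fx=8,fy=8,interpolation=cv2.INTER_CUBIC))
d=imaging.get_image("wrist"); cv2.imwrite("pics/w14.png",d["pixels"][:,:,::-1]);np.savez("wrist14.npz",**d)
E
```

```text
t 29.5 p [0.545  0.3051 0.3356] yaw 59.95 j [ 0.43  0.24  1.5  -0.    1.41 -0.62] w 0.0242 F [ 1.11 -0.79 -3.89]
shift [-0.04   -0.0001 -0.0047] turn -0.0006 rows 0.4
```

View pics/s14.png

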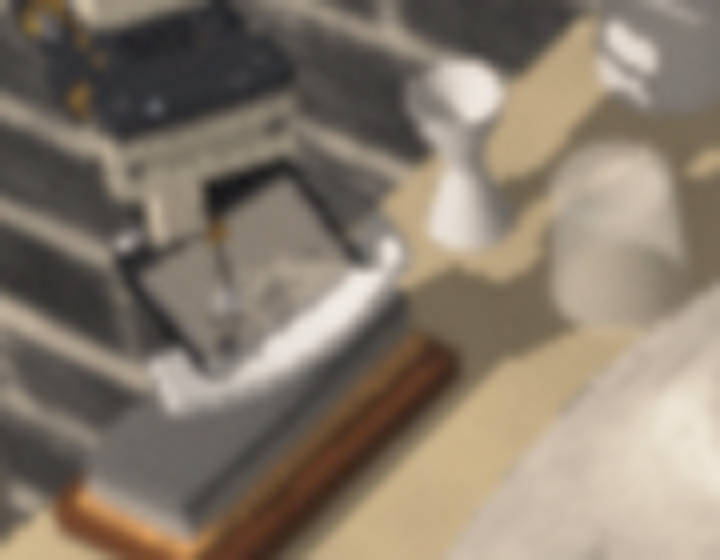

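View pics/w14.png

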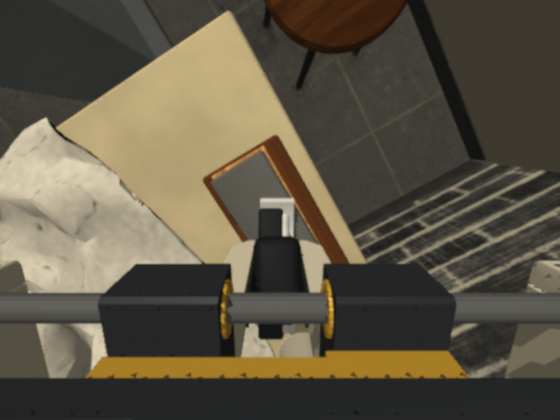

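Pivot (217,232), bob (222,298) and mark (225,348) are nearly collinear. The contact force looks lost, so press a little more and let it settle.

Call:
step_arm:
  moves: "1 0.002 0 0.001 0;1 0.003 0 0.002 0;1 0.004 0 0.002 0;1 0.004 0 0.002 0;1 0.004 0 0.002 0;1 0.004 0 0.002 0;1 0.004 0 0.002 0;1 0.004 0 0.002 0;1 0.004 0 0.002 0;1 0.004 0 0.002 0"

```text
time_s: 30.6
ee_pos: [0.5435, 0.3062, 0.3353]
tcp_rot: [[-0.866, 0.501, 0.001], [0.501, 0.866, 0.0], [-0.001, 0.001, -1.0]]
wrist_force: [-0.4, -2.2, 5.7]
gripper_width: 0.0242
```

Call:
step_arm:
  moves: "1 0 0 0.001 0;1 0 0 0.001 0;1 0 0 0.001 0;1 0 0 0.001 0;1 0 0 0.001 0"

```text
time_s: 31.1
ee_pos: [0.5435, 0.3063, 0.3352]
tcp_rot: [[-0.866, 0.501, 0.001], [0.501, 0.866, 0.001], [-0.001, 0.001, -1.0]]
wrist_force: [-0.4, -1.8, 7.7]
gripper_width: 0.0243
```

Call:
step_arm:
  moves: "1 0 0 0 0;1 0 0 0 0;1 0 0 0 0;1 0 0 0 0;1 0 0 0 0;1 0 0 0 0;1 0 0 0 0;1 0 0 0 0;1 0 0 0 0;1 0 0 0 0;1 0 0 0 0;1 0 0 0 0"
  force: 15

```text
time_s: 32.3
ee_pos: [0.5435, 0.3062, 0.3353]
tcp_rot: [[-0.866, 0.501, 0.001], [0.501, 0.866, 0.0], [-0.001, 0.001, -1.0]]
wrist_force: [-1.5, -2.2, 8.6]
gripper_width: 0.0239
```

```bash
python3 go.py 0.5623 0.295 0.338 60
python3 - <<'E'
from cell import imaging
from h import *
ims=[]
for i in range(4):
    d=imaging.get_image("scene"); ims.append(d["pixels"].astype(float))
m=np.mean(ims,0); d["pixels"]=m; np.savez("scene15.npz",**d); print("noise",np.std(ims,0)[130:180,170:210].mean())
cv2.imwrite("pics/s15.png",cv2.resize(m[140:175,170:215,::-1].astype(np.uint8),None,fx=16,fy=16,interpolation=cv2.INTER_CUBIC))
# predicted plumb: pivot location
for z in (.1,.13,.16): print(z,proj(d,[.545,.305,z]))
E
```

```text
t 32.3 p [0.5435 0.3062 0.3353] yaw 59.95 j [ 0.43  0.23  1.5  -0.    1.41 -0.62] w 0.0239 F [-1.47 -2.23  8.61]
shift [-0.0439 -0.0006 -0.0054] turn -0.0005 rows 0.4
noise 0.7065620477830816
0.1 (np.float64(182.0685509398939), np.float64(158.3543543607526))
0.13 (np.float64(180.66070498774423), np.float64(151.37354101002526))
0.16 (np.float64(179.2108395099586), np.float64(144.18437356693235))
```

View pics/s15.png

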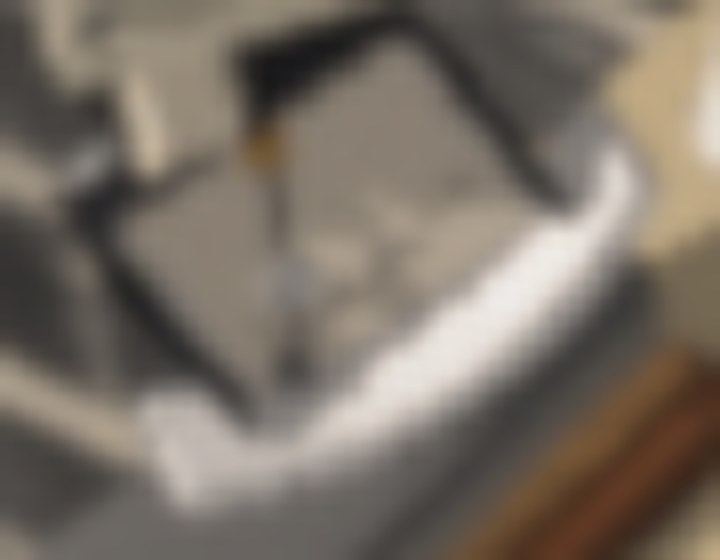

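```bash
python3 - <<'E'
from h import *
d=dict(np.load("scene15.npz"));g=d["pixels"].mean(2)
print(np.arange(183,196)); 
for v in range(146,168): print(v,np.round(g[v,183:196]).astype(int))
E
```

```text
[183 184 185 186 187 188 189 190 191 192 193 194 195]
146 [133 116  68  40  56  78  97 116 124 126 127 126 126]
147 [137 124  77  55  82 110 120 125 127 127 126 127 126]
148 [130 119  82  69  92 117 126 126 127 126 126 126 127]
149 [112 112  93  83  95 116 125 127 127 126 126 126 127]
150 [106 115 106  94  98 118 126 127 126 127 127 127 127]
151 [120 123 118 104  99 119 126 127 127 128 131 129 127]
152 [127 126 124 111  97 118 126 126 127 132 139 137 135]
153 [126 126 125 114  96 118 127 128 128 130 139 149 148]
154 [127 126 126 115 101 122 134 136 137 135 137 146 148]
155 [127 127 126 120 112 127 144 152 152 146 132 130 136]
156 [127 127 127 128 126 126 137 150 152 147 128 126 142]
157 [127 127 131 135 128 127 132 137 136 136 124 126 137]
158 [127 127 130 133 122 121 128 124 121 127 126 127 129]
159 [126 126 126 124 117 108 117 122 134 142 139 132 130]
160 [122 126 123 117 110  98 109 127 144 149 147 144 148]
161 [111 122 124 118 102  92 105 124 133 139 146 165 186]
162 [ 87 111 121 115  89  77  97 119 128 142 174 209 220]
163 [ 66  88 110 111  88  78  94 118 134 162 207 223 226]
164 [ 86  70  93 110 103 101 112 135 159 184 214 221 220]
165 [130  91  90 114 120 125 139 169 199 211 216 211 197]
166 [168 135 110 124 131 141 167 196 207 209 203 184 161]
167 [183 171 152 154 154 164 185 192 186 180 165 146 123]
```

The mark is still about 1.1 px (~3.5 mm) short of the pointer line. That agrees with the rolling travel so far (44 mm, about 0.38 rad) against the 0.42 rad measured. Roll 5 mm further.

Call:
step_arm:
  moves: "1 0 0 0 0;1 0 0 0 0;1 0.002 0 0 0;1 0.004 0 0 0;1 0.006 0 0.0005 0;1 0.008 0 0.0005 0;1 0.01 0 0.0005 0;1 0.01 0 0.0005 0;1 0.01 0 0.0005 0;1 0.01 0 0.0005 0;1 0.01 0 0.0005 0;1 0.01 0 0.0005 0;1 0.01 0 0.0005 0;1 0.01 0 0.0005 0;1 0.01 0 0.0005 0;1 0.01 0 0.0005 0;1 0.01 0 0.0005 0;1 0.01 0 0.0005 0;1 0.01 0 0.0005 0;1 0.01 0 0.0005 0"
  force: 7

```text
time_s: 34.5
ee_pos: [0.5391, 0.3087, 0.3346]
tcp_rot: [[-0.866, 0.501, 0.001], [0.501, 0.866, 0.0], [-0.0, 0.001, -1.0]]
wrist_force: [-1.4, -2.0, 6.0]
gripper_width: 0.0238
```

Call:
step_arm:
  moves: "1 0 0 0 0;1 0 0 0 0;1 0 0 0 0;1 0 0 0 0;1 0 0 0 0;1 0 0 0 0;1 0 0 0 0;1 0 0 0 0"

```text
time_s: 35.3
ee_pos: [0.5391, 0.3087, 0.3346]
tcp_rot: [[-0.866, 0.501, 0.001], [0.501, 0.866, 0.0], [-0.0, 0.001, -1.0]]
wrist_force: [-0.5, -2.0, 5.7]
gripper_width: 0.0237
```

```bash
python3 go.py 0.5623 0.295 0.338 60
python3 - <<'E'
from cell import imaging
from h import *
ims=[]
for i in range(3):
    d=imaging.get_image("scene"); ims.append(d["pixels"].astype(float))
m=np.mean(ims,0); d["pixels"]=m; np.savez("scene16.npz",**d)
g=m.mean(2)
print(np.arange(180,196)); 
for v in range(146,168): print(v,np.round(g[v,180:196]).astype(int))
cv2.imwrite("pics/s16.png",cv2.resize(m[140:175,165:210,::-1].astype(np.uint8),None,fx=16,fy=16,interpolation=cv2.INTER_CUBIC))
E
```

```text
t 35.3 p [0.5391 0.3087 0.3346] yaw 59.95 j [ 0.44  0.23  1.51  0.    1.4  -0.61] w 0.0237 F [-0.49 -1.97  5.66]
shift [-0.0539 -0.0005 -0.0068] turn -0.0005 rows 0.5
[180 181 182 183 184 185 186 187 188 189 190 191 192 193 194 195]
146 [137 136 123  79  40  38  56  77  97 116 125 127 126 127 126 123]
147 [137 135 122  82  47  55  85 110 120 125 126 126 127 127 127 126]
148 [136 134 123  89  60  70  98 119 126 126 127 126 127 126 127 127]
149 [129 127 121 102  80  80  99 118 126 127 126 127 127 126 127 126]
150 [108 107 117 116 102  91 102 120 126 127 126 127 127 127 127 127]
151 [ 88 102 119 123 114  95  99 120 126 126 126 126 127 126 127 127]
152 [106 118 126 125 120 104  99 120 126 127 127 127 129 133 129 126]
153 [122 125 126 126 124 111  99 119 127 128 128 128 133 141 137 130]
154 [126 127 127 127 125 115  99 119 133 136 136 134 133 141 144 143]
155 [127 127 126 127 126 117 103 119 140 148 149 143 138 143 138 144]
156 [126 126 127 126 127 128 121 122 134 144 148 137 133 136 133 146]
157 [124 126 127 127 133 143 143 133 136 146 141 129 123 123 130 142]
158 [115 124 127 127 133 141 136 124 128 137 125 123 120 124 131 140]
159 [ 95 114 124 126 126 126 121 105 111 126 128 133 131 128 132 147]
160 [ 68  95 115 123 121 115 113  98 112 125 134 145 142 134 146 184]
161 [ 43  66  96 115 122 121 113  96 103 118 132 142 146 161 185 217]
162 [ 46  45  67  95 115 120 108  82  83 105 123 135 164 207 221 226]
163 [ 69  63  55  68  96 111 101  82  87 107 124 144 183 219 226 227]
164 [119 116  90  64  78 107 111 100 106 122 142 175 209 222 223 219]
165 [172 166 143 101  77 100 118 122 128 142 173 205 216 215 208 191]
166 [188 185 174 146 108 103 128 140 155 174 199 209 204 188 171 154]
167 [190 187 186 177 155 144 158 169 189 196 196 185 170 154 137 118]
```

View pics/s16.png

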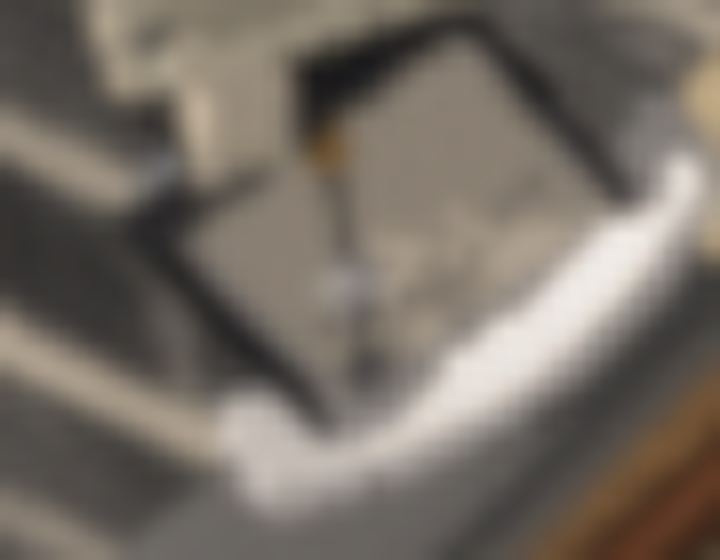

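The pointer and mark are now collinear to within about 0.2 px (under 1 mm), with contact around 9 N. I'll make one last check that the stone and cork haven't shifted.

```bash
python3 - <<'E'
from cell import imaging
from h import *
d=imaging.get_image("wrist"); im=d["pixels"];cv2.imwrite("pics/w17.png",im[:,:,::-1])
hsv=cv2.cvtColor(im,cv2.COLOR_RGB2HSV).astype(int)
cv2.imwrite("pics/w17z.png",cv2.resize(im[110:290,180:380,::-1],None,fx=3.5,fy=3.5,interpolation=cv2.INTER_CUBIC))
np.savez("wrist17.npz",**d)
s=imaging.get_image("scene")["pixels"]; cv2.imwrite("pics/s17.png",cv2.resize(s[120:250,140:300,::-1],None,fx=4.5,fy=4.5,interpolation=cv2.INTER_CUBIC))
E
```

```text
(no output)
```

View pics/w17z.png

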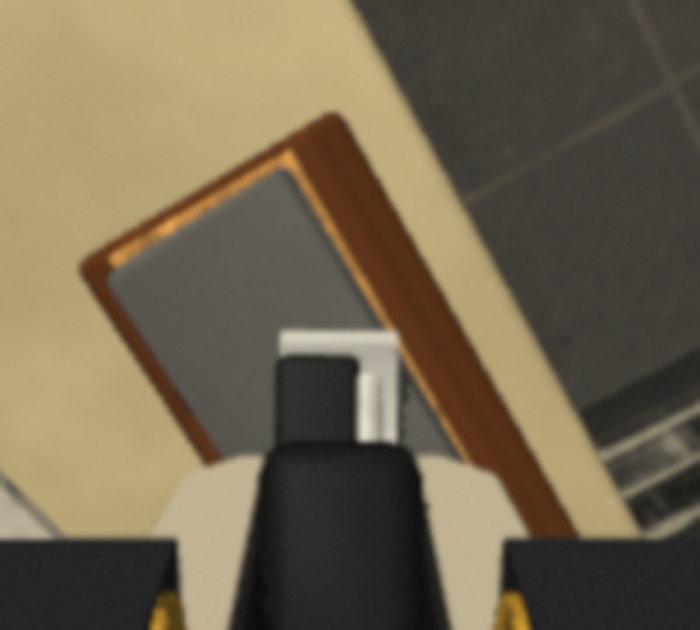

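View pics/s17.png

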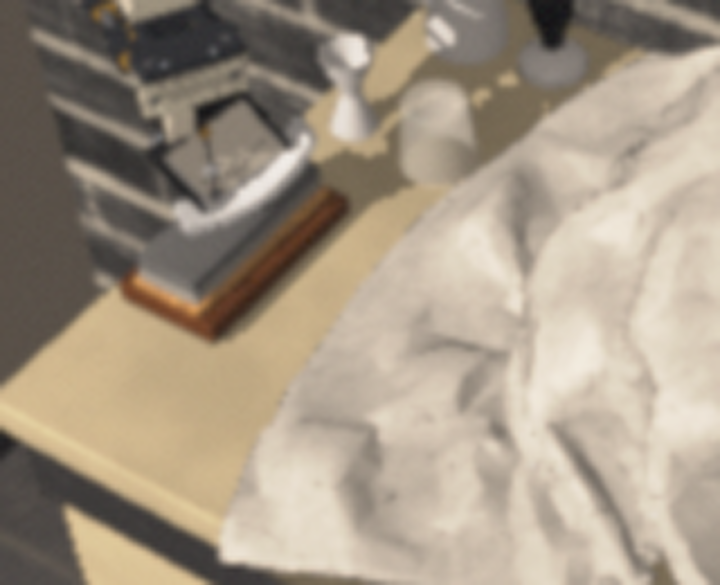

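```bash
python3 - <<'E'
from h import *
d=dict(np.load("wrist17.npz"))
f=lambda p:(np.array(p,float)+.5)/3.5-.5+[180,110]
for n,p,z in [("stone",[(108,277),(288,166),(213,440),(450,440)],.055),("cork",[(108,260),(293,150)],.032),("base",[(80,268),(340,115)],.024)]:
    w=ray(d,[f(q) for q in p],z)[:,:2]; print(n,np.round(w,4).tolist(),"end mid",np.round((w[0]+w[1])/2,4))
E
```

```text
stone [[0.4891, 0.2687], [0.4882, 0.3238], [0.541, 0.2685], [0.5733, 0.3242]] end mid [0.4886 0.2962]
cork [[0.4861, 0.2646], [0.4861, 0.3253]] end mid [0.4861 0.295 ]
base [[0.4843, 0.254], [0.4847, 0.341]] end mid [0.4845 0.2975]
```

```bash
python3 - <<'E'
from cell import manip,monitor
s=monitor.sense();print(s["time_s"],s["wrist_force"],s["gripper_width"])
print(manip.finish_job())
E
```

```text
35.55 [ 0.37409888 -2.51382399  6.26509168] 0.0239245663879954
the job is handed in; nothing more can be done
None
```

The honing station is set up and I handed the job in at 35.6 s, with the gauge still held in place. No verdict was reported.

**What I did:**
- **Cork and stone:** I laid the cork on the base and the stone on the cork, and released both. The stone was gripped 50 mm off its middle, because cloth folds lay against its side.
- **Gauge:** I picked it up by the handle and rested it on the stone, yawed about 60° so the dial faced the scene camera. The arm can't tilt the tool, so I rolled the gauge about 49 mm along the stone, letting it turn in the lightly closed fingers.

**Last checks:**
- **Position:** stone and cork centres are about 4–5 mm from the base centre by the last wrist view, and square to within about 1°.
- **Force:** the gauge presses on the stone with about 9–10 N, by wrist force against the free-hanging reading. The grip is set to 7 N.
- **Rock centre:** by calculation it is about 18 mm along and 10 mm across from the stone's middle, inside the 35 mm and 20 mm limits.
- **Pointer:** it lines up with the mark to about 0.2 px, under 1 mm. The scene camera resolves only about 3.3 mm per pixel, so allow about 1–1.5 mm of uncertainty against the 3.8 mm limit.
- **Other things:** the jigger and glass look unmoved in the last scene picture. The brush was not in that picture, but the arm never worked near it.

**Disagreements:** the mark measured 24–26° in different views, while its stated upper limit is about 24°. I set the final angle from the direct pointer-to-mark comparison, which agreed with the rolling distance. At one point during the rolling the stone contact appeared to be lost; I restored it before the final adjustment.

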